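Roll the optical tube slot-up and push its filter slider home

ROBOT

A 7-joint arm with a two-finger parallel gripper is mounted at the origin on the work surface. World frame = base frame: x ahead of the robot, y to its left, z up, the work surface at z = 0. Lengths are in mm, angles in rad, forces in N, time in s.
With the tool pointing down it reaches from about 425 to 975 mm from the base axis. Payload 16.7 kg.
Tool frame: the origin (TCP) lies at the very end of the fingers, on their centre line; the grasp point (between the pads) lies ctrl.pinch_z behind it (ctrl.pinch_z is the distance from the TCP to the grasp point, in mm); z points along the fingers, y is the line along which they close (so a half turn about z gives the same grasp; the last joint's range is limited). The gripper opens to 85 mm and grips with 20 to 120 N. Pads are 22 mm wide; open, the fingers measure 114 mm over their backs; the gripper's body (76 mm by 85 mm) begins 54 mm behind the grasp point. The pads swing forward as they close: fully open they stand 13 mm farther back than shut.
Start: joints at [-1.325, 0.426, 0.074, 1.606, -0.034, 1.111, -0.067], TCP at [259.621, 623.033, 192.902] pointing down, gripper open.
Joint ranges: [-2.85, 2.85], [-0.5, 2.14], [-1.23, 1.37], [0.21, 2.46], [-1.02, 4.16], [0.16, 2.05], [-2.73, 2.73]. Speed limits (rad/s): [1.89, 1.89, 2.39, 2.39, 3.01, 3.01, 3.01].

INTERFACE

Orientations are given as a rotation vector (axis times angle).
In Python, from workcell import ctrl, read_camera, camera_info gives the robot as it stands. The module is installed in compiled form; this text tells all that it offers.
- The arm moves only by the tool step_arm, never from a script. Its argument "commands" is a list that holds one entry, the list of rows, each a list of 4 numbers: the shift along the tool's x, y, z scaled (see below), then the turn about the tool's z scaled (see below). A call has 1 to 8 rows; each row shifts and turns the commanded pose from where the row before left it, along the tool's axes as they then stand; what a row does not reach is not made up. The controller multiplies each number of a shift by 20 mm and each number of a turn by 30 degrees. A row lasts 1/8 s, in which the tool goes at most 62.5 mm and 10.7 degrees, less where a joint would pass 70% of its speed; a pose out of reach is approached as far as the arm can. A call with a number of a shift or a turn outside -1 to 1 is refused whole. A call with a gripper value outside its range is refused whole. "grip" is the opening, from -1 (shut) to 1 (fully open), set as the call begins (left out, the last holds). The fingers move at their own pace and stop on an object; the grip force is fixed at half the most. Time passes only in rows, so rows that do not move let the fingers close. It gives the time, the measured TCP pose, the force, the opening and the grip force at its end, in the units of the state.
- ctrl.state(): the state, without advancing time (a new reading comes with each control period).
- read_camera(name): name is "scene" or "top" or "wrist"; returns the picture (384x512x3 uint8, red, green, blue); there is no depth.
- camera_info(name): a dict with "intrinsics" (3x3 intrinsics, pixels), "R" (3x3) and "t" (3): a world point X has camera coordinates R X + t; the wrist camera has in their place "mount" (4x4, takes a point from camera to tool coordinates, whose origin is the TCP and whose axes are the flange's). Camera axes: x right, y down, z forward; pixel columns grow to the right and rows downward; lengths in mm; the calibration is good to about 2 mm. A picture is of the moment at which its call begins: read the wrist's pose just before it. camera_info takes no time and is no camera call.
- ctrl.sign_off(): hands the job in; it is judged then, once.
The state is a dict: "t": time; "joint_pos": joint angles; "joint_velocities": joint speeds; "joint_efforts": joint torques, N m; "tool_pos": TCP position; "orientation": TCP orientation; "force": force on the tool from outside, world axes, zero at the start; "ft_torque": the same for the moment, N m; "width": finger opening in mm; "grasp_force": force on a finger pad.
Only numpy, scipy, OpenCV 4.12 (cv2) and the standard library are available. Lean on these libraries where they do the work, as an engineer would, in place of code of your own. Each camera call takes 0.05 s, during which the arm holds its last target. There are 200 camera calls.

TASK

Roll the big optical tube along the rubber mat, without lifting it off, until the slot in its side faces straight up and it lies still. Then take the slider with the wide flat head from the rack and push its blade into the slot, past the stiff shutter inside, until the head's shoulder sits on the tube; let go, leaving tube and slider standing so, and leave the other sliders, the dust cap, the bottle and the dish where they are.

Things in the scene. Friction and masses are not known exactly. Their poses are not given: they have to be found in the camera images.
- tube: Bare aluminium tube, 76 mm diameter, 110 mm long, 0.6 kg, lying on the mat, too wide to grasp; rolls on a little if pushed fast. Origin on its axis at mid-length, 44 mm above the table. Own z along the axis, own y from the axis out through the slot. A black line along the tube marks the side facing away from the slot. At the start the slot is 60 to 180 degrees from up, either way.
- slot_mouth (a point): Middle of the slot's mouth, on the tube's surface (38 mm from the axis, at mid-length). The slot lies across the tube: 45 mm long around it, 7.5 mm wide along the axis, widening to 13.5 mm at the mouth, where a shallow bevelled groove runs all round the tube. Own y points outward.
- shutter (a joint): Black friction shutter plate inside the slot: 0 at the start, with its face 34 mm below the top of the tube; grows as it is pushed inward, to at most 0.013 m. It resists with about 5 N, does not spring back, and reads 0.012 with the slider home.
- slider: The slider to use: dark steel blade 5 mm thick, 40 mm wide, 46 mm long (last 6 mm only 30 mm wide), black block head 30 mm wide, 18 mm thick, 34 mm tall; 60 g. Stands upright in one of the three pockets. Origin at the blade's lower tip; z up to the head, x along its width, y across its thickness. Shoulder (head's underside) at z = 46 mm; home, the tip is 8 mm past the tube's axis.
- mat: Fixed dark soft rubber mat 300 mm by 150 mm, 6 mm thick. Origin in the middle of its underside, on the table; own x is its long side, along which the tube rolls; own y is up; own z lies along its short side.
- rack: Fixed grey rack block 190 mm by 60 mm, 40 mm tall, with three pockets 60 mm apart along its own x, each 42 mm by 6.5 mm and 30 mm deep, holding the sliders with their tips 10 mm above the table. Origin in the middle of its underside, z up.
- slider_round: Another slider in the rack, same blade, with a round head of 18 mm diameter and 34 mm tall. Leave it.
- slider_short: Another slider in the rack, same blade, with a small square head 14 mm wide and 16 mm tall. Leave it.
- bottle: White bottle, 52 mm diameter, 110 mm tall; origin at its foot. Leave it.
- dish: Clear shallow dish, 90 mm diameter, 16 mm tall; origin at its foot. Leave it.
- cap: Black dust cap lying between mat and rack, 30 mm diameter, 12 mm tall; origin at its foot. Leave it.
Not all that is in view belongs to the job. What is shaped like the slider but orange or red is not meant.

How it is judged:
By the outcome, as a careful person would: the job done as asked, in the order asked, and still so for the second after the job is handed in, with the robot touching nothing.
It also fails if it takes over 72 s, if anything falls off the work surface, if the arm or the gripper's body presses on something with over 40 N, if the wrist force passes 120 N, or if a joint passes its speed limit or range.

## Working session

There is one attempt and no reset: what is moved stays moved. The work goes in short steps, Python scripts to look and compute and a tool call to move; the robot and the scene stay as the last step left them, time stands still between calls to the robot, and variables do not carry over. Pictures are saved under pics/ and viewed, at most 10 in all, crops included, and the job is handed in when it is done.

Besides the shell and the picture viewer there is one more tool, called as a command line: name --argument value ..., lists and objects as JSON in quotes. step_arm: Moves the arm, as the interface text tells. Shifts and turns lie within -1 to 1; 1 stands for 20 mm of shift or 30 degrees of turn. Its arguments: {"type":"object","properties":{"commands":{"type":"array","items":{"type":"array","items":{"type":"array","items":{"type":"number"}}}},"grip":{"type":"number"}},"required":["commands"]}

```bash
mkdir -p pics; python3 - <<'E'
from workcell import ctrl, read_camera, camera_info
import cv2, numpy as np
for n in ("scene","top"):
    im=read_camera(n); np.save(f"pics/{n}0.npy",im); cv2.imwrite(f"pics/{n}0.png",im[...,::-1])
    c=camera_info(n); R=np.array(c["R"]);t=np.array(c["t"]); print(n,np.round(c["intrinsics"],1).tolist(),np.round(R,3).tolist(),"pos",np.round(-R.T@t))
print(np.round(camera_info("wrist")["mount"],3), ctrl.pinch_z); print(ctrl.state())
E
```

```text
scene [[459.2, 0.0, 257.7], [0.0, 459.2, 190.5], [0.0, 0.0, 1.0]] [[0.867, 0.499, -0.009], [0.362, -0.64, -0.678], [-0.344, 0.584, -0.735]] pos [1023. -778. 1038.]
top [[363.6, 0.0, 257.5], [0.0, 363.6, 187.2], [0.0, 0.0, 1.0]] [[-0.019, -1.0, 0.006], [-0.994, 0.019, -0.105], [0.104, -0.008, -0.995]] pos [ 450.   -4. 1193.]
[[-0.00000e+00 -9.56000e-01 -2.94000e-01  7.59480e+01]
 [ 1.00000e+00  0.00000e+00 -1.00000e-03  3.85000e-01]
 [ 1.00000e-03 -2.94000e-01  9.56000e-01 -1.81539e+02]
 [ 0.00000e+00  0.00000e+00  0.00000e+00  1.00000e+00]] 18.700000000000003
{'t': 0.1, 'joint_pos': array([-1.32551656,  0.4266366 ,  0.07384359,  1.60654404, -0.03409413,
        1.11079013, -0.06712464]), 'joint_velocities': array([-0.00032208, -0.0017469 , -0.00105503, -0.00095499, -0.00097441,
        0.00084971,  0.00063004]), 'joint_efforts': array([ 6.83145627e-03, -9.51538539e+01,  3.77049789e+00, -4.64397740e+01,
        1.96350203e-02,  6.62703998e-03, -1.40026154e-05]), 'tool_pos': array([259.47420208, 622.69427789, 192.30182135]), 'orientation': array([-6.16140870e-01, -3.08043389e+00,  1.74368767e-03]), 'force': array([-0.02028557, -0.63809451, -0.24658686]), 'ft_torque': array([-0.02487215,  0.04736079, -0.00780339]), 'grasp_force': 0.0, 'width': 85.76084903670329}
```

View pics/scene0.png

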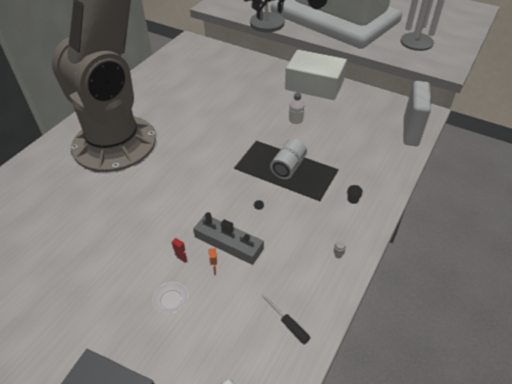

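View pics/top0.png

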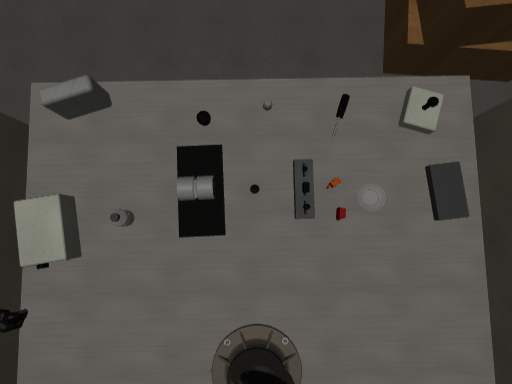

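The top view shows the mat (long side along world x) at columns 178–225, with the tube at about (196,188). The rack is at (304,188) with heads at rows 168, 187 and 207. The cap is at (255,188), the bottle at (121,218) and the dish at (372,197). The orange and red lookalikes are at (334,183) and (341,213).

Candidates in the scene view are the heads at (208,218), (227,227) and (247,239), plus red (179,250) and orange (213,257). The middle head looks widest, so I'll check it in a close crop.

```bash
cat > h.py <<'E'
from workcell import ctrl, read_camera, camera_info
import cv2, numpy as np
from scipy.spatial.transform import Rotation as Ro
def cam(n,st=None):
    c=camera_info(n);K=np.array(c["intrinsics"])
    if n=="wrist":
        M=np.array(c["mount"]);T=np.eye(4);T[:3,:3]=Ro.from_rotvec(st["orientation"]).as_matrix();T[:3,3]=st["tool_pos"]
        W=T@M;R=W[:3,:3].T;return K,R,-R@W[:3,3]
    return K,np.array(c["R"]),np.array(c["t"])
def toz(C,uv,z):
    K,R,t=C;d=R.T@np.linalg.solve(K,[uv[0],uv[1],1]);o=-R.T@t
    return o+d*(z-o[2])/d[2]
def proj(C,X):
    K,R,t=C;p=K@(R@np.array(X,float)+t);return p[:2]/p[2]
E
python3 - <<'E'
from h import *
s=np.load("pics/scene0.npy");t=np.load("pics/top0.npy")
a=cv2.resize(s[130:190,230:345],(575,300),interpolation=cv2.INTER_CUBIC)
b=cv2.resize(s[205:265,185:270],(425,300),interpolation=cv2.INTER_CUBIC)
c=cv2.resize(t[140:242,170:232],(310,510),interpolation=cv2.INTER_CUBIC)[0:300] if 0 else cv2.resize(t[165:215,170:230],(360,300),interpolation=cv2.INTER_CUBIC)
d=cv2.resize(t[150:225,285:325],(160,300),interpolation=cv2.INTER_CUBIC)
o=np.zeros((600,800,3),np.uint8);o[:300,:575]=a;o[300:,:425]=b;o[:300,600:760]=d;o[300:,430:790]=c
cv2.imwrite("pics/crop.png",np.clip(o*1.5,0,255).astype(np.uint8)[...,::-1])
C=cam("top")
g=t.max(2).astype(int)
for nm,roi,th,z in (("mat",(140,242,170,232),25,6),("cap",(180,198,245,265),25,12)):
    m=np.zeros(g.shape,np.uint8);r=roi;m[r[0]:r[1],r[2]:r[3]]=g[r[0]:r[1],r[2]:r[3]]<th
    cs,_=cv2.findContours(m,0,2);cc=max(cs,key=cv2.contourArea);q=cv2.minAreaRect(cc)
    print(nm,q,[np.round(toz(C,p,z)[:2],1).tolist() for p in cv2.boxPoints(q)],np.round(toz(C,q[0],z),1))
print(g[150:225:3,304],g[188,285:325], g[188,170:232])
E
```

```text
mat ((200.4822998046875, 190.3616180419922), (90.21520233154297, 45.48245620727539), 88.40885925292969) [[717.0, 252.6], [718.5, 101.8], [421.2, 96.4], [420.0, 243.4]] [567.3 173.6   6. ]
cap ((254.5, 188.5), (7.0, 7.0), 90.0) [[581.2, 7.7], [580.8, -15.2], [557.8, -14.7], [558.2, 8.1]] [569.5  -3.5  12. ]
[96 95 98 70 54 34 12 20 34 60 61 13 13 13  6 42 58 19  9  1 19 32 59 96
 95] [97 96 96 97 98 98 97 98 76 22 50 60 62 62 62 62 61 27  3 12 13 13 10 11
 28 62 63 64 65 97 95 95 95 95 94 94 94 92 92 93] [ 95  95  94  95  94  94 102 124 125 125 125 125 125 125 124 126 125 125
 124 125 125 123 102  90 112 109  94 121 120 120 120 121 120 119 120 119
 119 119 119 118 118 117  94  11  21   7   9  10  10  10  13  11  13  33
  98  97  98 100  98  97  99  97]
```

View pics/crop.png

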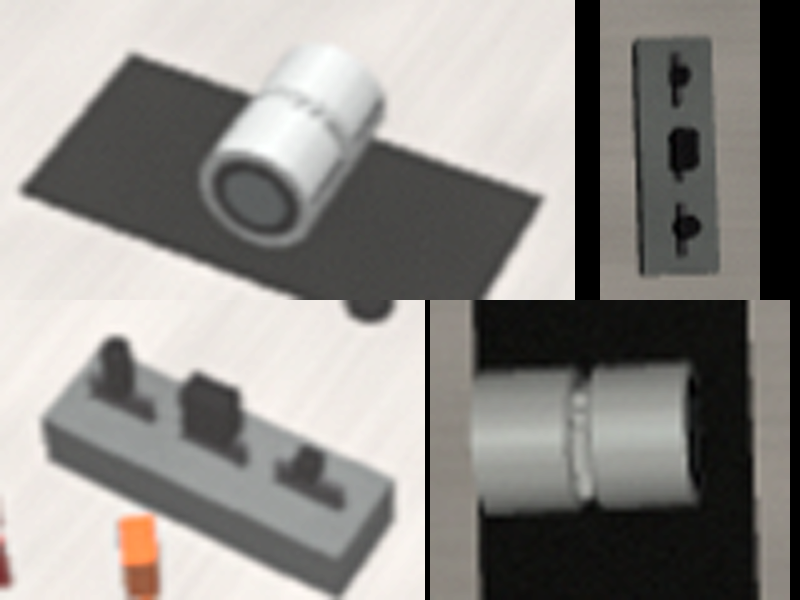

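The wide flat head is the middle slider (scene (227,227), top (305,187)). The neighbours are a round head and a short square one. A dark line shows low on the tube's +x side, at about scene (298,164). Next I'll get the tube pose and line angle by ray casting.

```bash
cat >> h.py <<'E'
def ray(C,uv):
    K,R,t=C;d=R.T@np.linalg.solve(K,[uv[0],uv[1],1]);return -R.T@t,d/np.linalg.norm(d)
def tube_hit(C,uv,c,ax,r=38):
    o,d=ray(C,uv);ax=np.array(ax);P=np.eye(3)-np.outer(ax,ax);w=P@(o-c);e=P@d
    A,B,D=e@e,2*e@w,w@w-r*r;q=B*B-4*A*D
    if q<0:return None
    p=o+d*(-B-q**.5)/(2*A)-c;h=np.cross(ax,[0,0,1.])
    return np.degrees(np.arctan2(p@np.array([1,0,0]) if abs(ax[0])<.3 else p@h,p[2])),p@ax
E
python3 - <<'E'
from h import *
s=np.load("pics/scene0.npy").max(2).astype(int);t=np.load("pics/top0.npy").max(2).astype(int)
C=cam("top")
def edge(g,th): # first/last crossing subpixel
    i=np.flatnonzero(g>th);a,b=i[0],i[-1]
    return a-1+(th-g[a-1])/(g[a]-g[a-1]), b+(g[b]-th)/(g[b]-g[b+1])
for u in (183,187,200,206,209):
    e=np.array(edge(t[165:215,u],60))+165
    d1=ray(C,(u,e[0]))[1];d2=ray(C,(u,e[1]))[1];o=ray(C,(u,0))[0];d=d1+d2;p=o+d*(44-o[2])/d[2]
    print(u,np.round(e,1),np.round(p,1),"ang r",round(np.linalg.norm(p-o)*np.sin(np.arccos(d1@d2)/2),1))
for v in (180,188,196): print(np.round([toz(C,(u,v),60)[1] for u in np.array(edge(t[v,165:222],85 if 0 else 110))+165],1), t[v,172:180],t[v,208:216])
# rack corners
g=t;sub=np.zeros(t.shape,np.uint8);sub[150:228,285:325]=(g[150:228,285:325]<80)
cs,_=cv2.findContours(sub,0,2);q=cv2.minAreaRect(max(cs,key=cv2.contourArea));print(q,[np.round(toz(C,p,40)[:2],1).tolist() for p in cv2.boxPoints(q)],toz(C,q[0],40))
# dark blobs in rack
sub=np.zeros(t.shape,np.uint8);sub[155:222,298:318]=t[155:222,298:318]<42
n,l,st,ce=cv2.connectedComponentsWithStats(sub)
for k in range(1,n): print(st[k],np.round(ce[k],1))
print(s[135:180,285:312:1][::3].tolist())
E
```

```text
183 [177.1 199.1] [571.9 223.3  44. ] ang r 34.9
187 [176.7 198.7] [572.8 210.6  44. ] ang r 35.0
200 [176.4 198.2] [573.2 169.4  44. ] ang r 34.6
206 [175.7 197.8] [574.8 150.3  44. ] ang r 35.0
209 [175.7 197.7] [574.7 140.8  44. ] ang r 35.0Traceback (most recent call last):
  File "<stdin>", line 11, in <module>
  File "<stdin>", line 5, in edge
IndexError: index 0 is out of bounds for axis 0 with size 0
```

step_arm --commands '[[[0, -0.3, 0, -0.27], [0, -0.6, 0, -0.27], [-0.4, -0.9, 0, -0.27], [-0.5, -1, 0, 0], [-0.5, -1, 0, 0], [-0.5, -1, 0, 0], [-0.5, -1, 0, 0], [-0.5, -1, 0, 0]]]'

```text
t: 1.1
tool_pos: [313.9, 487.3, 193.0]
orientation: [-0.045, 3.141, 0.0]
force: [-0.4, 0.5, -0.0]
width: 85.6
grasp_force: 0.0
```

step_arm --commands '[[[-0.5, -1, 0, 0], [-0.5, -1, 0, 0], [-0.5, -1, 0, 0], [-0.5, -1, 0, 0], [-0.5, -1, 0, 0], [-0.5, -1, 0, 0], [-0.5, -1, 0, 0], [-0.5, -1, 0, 0]]]'

```text
t: 2.1
tool_pos: [398.4, 329.7, 192.9]
orientation: [-0.046, 3.141, 0.0]
force: [0.4, -0.6, -0.4]
width: 85.6
grasp_force: 0.0
```

step_arm --commands '[[[-0.6, -1, 0, 0], [-0.6, -1, 0, 0], [-0.6, -1, 0, 0], [-0.6, -1, 0, 0], [-0.5, -1, 0, 0], [-0.5, -1, 0, 0], [-0.2, -0.4, 0, 0], [0, 0, 0, 0]]]' --grip -1

```text
t: 3.1
tool_pos: [473.6, 204.8, 192.9]
orientation: [0.045, -3.141, -0.0]
force: [-0.1, -0.6, 0.2]
width: 0.0
grasp_force: 0.0
```

```bash
python3 - <<'E'
from h import *
st=ctrl.state();print(st["t"],st["tool_pos"],Ro.from_rotvec(st["orientation"]).as_matrix().round(4).tolist(),st["force"],st["width"])
im=read_camera("wrist");np.save("pics/w1.npy",im);cv2.imwrite("pics/w1.png",im[...,::-1]);np.save("pics/w1s.npy",np.r_[st["tool_pos"],st["orientation"]])
E
```

```text
3.1 [473.567458   204.82421446 192.91216111] [[-0.9996, -0.0284, -0.0001], [-0.0284, 0.9996, 0.0001], [0.0001, 0.0001, -1.0]] [-0.08962272 -0.56236596  0.24981754] 0.006996507865302302
```

View pics/w1.png

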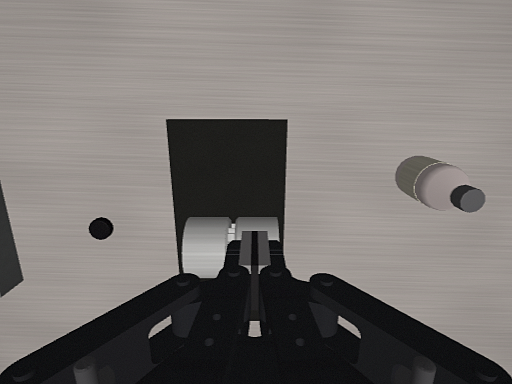

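The tube is at (230,245), largely hidden by the gripper; the cap is at (100,228) and the bottle at (440,185). I'll shift sideways for a clear view.

step_arm --commands '[[[0, 0.9, 0.3, 0], [0, 1, 0.3, 0], [0, 1, 0.3, 0], [0, 0.9, 0.3, 0], [0, 0.3, 0, 0], [0, 0, 0, 0]]]'

```text
t: 3.9
tool_pos: [471.1, 287.3, 168.8]
orientation: [0.047, -3.141, 0.0]
force: [0.5, 0.0, 0.2]
width: 0.5
grasp_force: 0.0
```

```bash
python3 - <<'E'
from h import *
st=ctrl.state();print(st["t"],st["tool_pos"])
im=read_camera("wrist");np.save("pics/w2.npy",im);np.save("pics/w2s.npy",np.r_[st["tool_pos"],st["orientation"]])
C=cam("wrist",st);print([proj(C,(573,174,z)).round() for z in (6,44,82)])
u,v=proj(C,(573,174,44)).astype(int)
a=im[max(0,v-70):v+80,max(0,u-80):u+90];print(max(0,u-80),max(0,v-70),a.shape)
s=np.load("pics/scene0.npy")[135:185,265:315]
o=np.zeros((600,800,3),np.uint8);b=cv2.resize(a,None,fx=3,fy=3);o[:b.shape[0],:b.shape[1]]=b[:600];c=cv2.resize(s,(280,280));o[:280,515:795]=c
cv2.imwrite("pics/w2c.png",np.clip(o*1.3,0,255).astype(np.uint8)[...,::-1])
E
```

```text
3.9 [471.10702667 287.34890305 168.84200719]
[array([165., 241.]), array([156., 256.]), array([144., 274.])]
75 186 (150, 170, 3)
```

View pics/w2c.png

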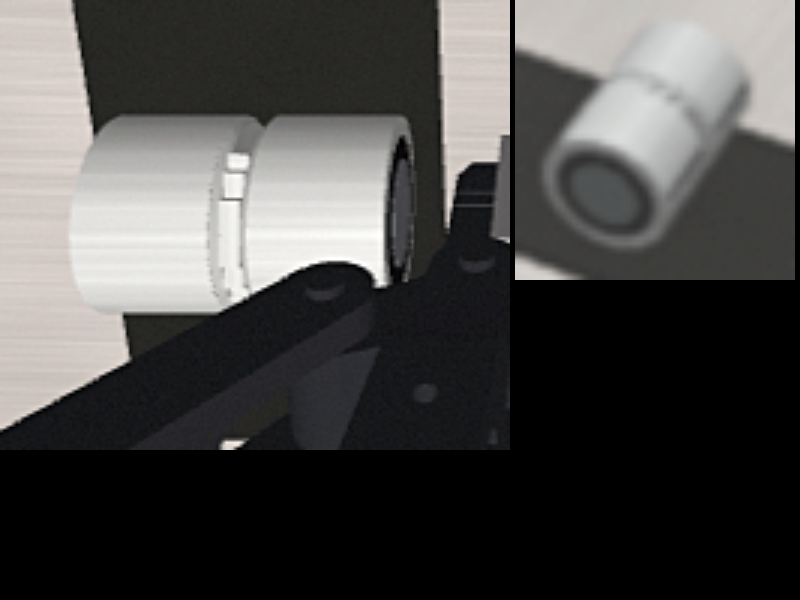

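The view (tube crop rows 115–312) shows the groove but no open slot on top or toward −x, so the slot is low. The scene inset shows a thin dark line low on the +x side, at about scene (297,165).

```bash
python3 - <<'E'
from h import *
w=np.load("pics/w2.npy").max(2).astype(int);S=np.load("pics/w2s.npy");C=cam("wrist",dict(tool_pos=S[:3],orientation=S[3:]))
def edge(g,th):
    i=np.flatnonzero(g>th);a,b=i[0],i[-1]
    return a-1+(th-g[a-1])/(g[a]-g[a-1]), b+(g[b]-th)/(g[b]-g[b+1])
pts=[]
for u in (112,120,128,136,164,172):
    hi=300 if u<140 else 262
    e=np.array(edge(w[205:300,u],70))+205 if u<140 else None
    if e is None:continue
    (o,d1),(_,d2)=ray(C,(u,e[0])),ray(C,(u,e[1]))
    # project out axis direction approx
    ax=np.array([-.03,1,0]);f=lambda d:(lambda q:q/np.linalg.norm(q))(d-ax*(d@ax)/(ax@ax))
    a,b=f(d1),f(d2);m=a+b;half=np.arccos(a@b)/2;dist=38/np.sin(half);p=o+m/np.linalg.norm(m)*dist
    k=(44-o[2])/m[2];print(u,e.round(1),"z from r:",p.round(1),"x at z44:",(o+m*k)[0].round(1))
s=np.load("pics/scene0.npy").max(2).astype(int);Cs=cam("scene")
c=np.array([573.5,174,44]);ax=np.array([-.03,1,0])/np.hypot(1,.03)
n0=(proj(Cs,(573,119,44)).round(1),proj(Cs,(573,229,44)).round(1));print(n0)
for v in range(148,182,3):
    row=[]
    for u in range(284,312):
        h=tube_hit(Cs,(u,v),c,ax)
        if h and abs(h[1])<55: row.append((u,int(s[v,u]),round(h[0]),round(h[1])))
    print(v,row[-8:])
E
```

```text
Traceback (most recent call last):
IndexError: index 95 is out of bounds for axis 0 with size 95
```

```bash
python3 - <<'E'
from h import *
w=np.load("pics/w2.npy").max(2).astype(int);S=np.load("pics/w2s.npy");C=cam("wrist",dict(tool_pos=S[:3],orientation=S[3:]))
def edge(g,th):
    i=np.flatnonzero(g>th);a,b=i[0],i[-1]
    return a-1+(th-g[a-1])/(g[a]-g[a-1]), b+(g[b]-th)/(g[b]-g[b+1])
for u in (122,126,130,134):
    e=np.array(edge(w[212:295,u],70))+212
    (o,d1),(_,d2)=ray(C,(u,e[0])),ray(C,(u,e[1]))
    ax=np.array([-.03,1,0]);f=lambda d:(lambda q:q/np.linalg.norm(q))(d-ax*(d@ax)/(ax@ax))
    a,b=f(d1),f(d2);m=a+b;half=np.arccos(a@b)/2;dist=38/np.sin(half);p=o+m/np.linalg.norm(m)*dist
    k=(44-o[2])/m[2];print(u,e.round(1),"z from r:",p.round(1),"x at z44:",(o+m*k)[0].round(1), toz(C,(u,255),44)[1].round())
s=np.load("pics/scene0.npy").max(2).astype(int);Cs=cam("scene")
c=np.array([573.5,174,44]);ax=np.array([-.03,1,0])/np.hypot(1,.03)
for v in range(148,182,3):
    row=[]
    for u in range(284,312):
        h=tube_hit(Cs,(u,v),c,ax)
        if h and abs(h[1])<55: row.append((u,int(s[v,u]),round(h[0]),round(h[1])))
    print(v,row[-8:])
E
```

```text
122 [224.4 290.1] z from r: [571.1 291.3  42.2] x at z44: 570.1 134.0
126 [224.4 290.2] z from r: [571.1 291.3  42.3] x at z44: 570.1 139.0
130 [224.5 290.1] z from r: [571.2 291.3  42.2] x at z44: 570.1 144.0
134 [224.4 290.2] z from r: [571.  291.3  42.4] x at z44: 570.1 148.0
148 [(298, 153, 30, 29), (299, 149, 34, 32), (300, 145, 38, 35), (301, 141, 42, 39), (302, 139, 46, 42), (303, 135, 51, 46), (304, 128, 55, 50), (305, 124, 60, 54)]
151 [(298, 144, 39, 20), (299, 142, 43, 23), (300, 139, 47, 27), (301, 134, 52, 31), (302, 129, 56, 35), (303, 121, 61, 39), (304, 98, 66, 44), (305, 77, 73, 49)]
154 [(298, 127, 48, 12), (299, 130, 52, 15), (300, 128, 57, 19), (301, 119, 62, 24), (302, 100, 67, 28), (303, 79, 73, 34), (304, 82, 80, 40), (305, 98, 89, 47)]
157 [(296, 121, 49, -3), (297, 103, 53, 0), (298, 101, 58, 4), (299, 106, 62, 9), (300, 98, 68, 13), (301, 84, 74, 18), (302, 84, 81, 24), (303, 84, 90, 32)]
160 [(294, 135, 50, -18), (295, 131, 54, -14), (296, 127, 58, -10), (297, 115, 63, -6), (298, 100, 68, -2), (299, 95, 74, 3), (300, 95, 81, 9), (301, 86, 90, 17)]
163 [(292, 136, 51, -33), (293, 132, 55, -29), (294, 126, 59, -25), (295, 116, 64, -21), (296, 91, 69, -16), (297, 76, 75, -11), (298, 82, 82, -5), (299, 84, 91, 2)]
166 [(290, 130, 51, -47), (291, 132, 55, -43), (292, 127, 60, -40), (293, 114, 64, -35), (294, 91, 70, -31), (295, 77, 75, -26), (296, 82, 82, -20), (297, 82, 92, -13)]
169 [(290, 95, 60, -54), (291, 105, 65, -50), (292, 91, 70, -45), (293, 82, 76, -40), (294, 87, 83, -35), (295, 83, 92, -27)]
172 [(291, 91, 76, -55), (292, 91, 83, -49), (293, 80, 93, -42)]
175 []
178 []
181 []
```

The black line is at about +75° toward +x, so the slot is about 105° toward −x. Rolling toward +x by about 70 mm should bring it up. I'll place the closed fingers behind the tube on its −x side.

step_arm --commands '[[[0, -0.8, 0.2, 0], [0, -1, 0.5, 0], [0, -1, 0.5, 0], [0, -1, 0.5, 0], [0, -1, 0.8, 0], [-0.3, -0.9, 1, 0], [-0.3, 0, 1, 0], [-0.3, 0, 1, 0]]]'

```text
t: 4.95
tool_pos: [492.5, 172.3, 57.9]
orientation: [0.044, -3.141, 0.0]
force: [0.4, -0.3, 0.6]
width: -0.1
grasp_force: 0.0
```

step_arm --commands '[[[-0.2, 0, 0.8, 0], [-0.1, 0, 0.5, 0], [0, 0, 0.15, 0], [0, 0, 0, 0]]]'

```text
t: 5.45
tool_pos: [498.4, 173.9, 30.1]
orientation: [-0.046, 3.141, 0.0]
force: [0.1, 0.1, 0.1]
width: -0.2
grasp_force: 0.0
```

step_arm --commands '[[[-0.3, 0, 0, 0], [-0.3, 0, 0, 0], [-0.3, 0, 0, 0], [-0.25, 0, 0, 0], [-0.2, 0, 0, 0], [-0.2, 0, 0, 0], [-0.2, 0, 0, 0], [-0.2, 0, 0, 0]]]'

```text
t: 6.45
tool_pos: [537.5, 175.0, 30.0]
orientation: [0.046, -3.141, 0.0]
force: [-4.3, -1.1, 10.8]
width: 0.6
grasp_force: 5.4
```

step_arm --commands '[[[-0.2, 0, 0, 0], [-0.2, 0, 0, 0], [-0.2, 0, 0, 0], [-0.2, 0, 0, 0], [-0.2, 0, 0, 0], [-0.15, 0, 0, 0], [-0.1, 0, 0, 0], [0, 0, 0, 0]]]'

```text
t: 7.45
tool_pos: [567.0, 176.4, 36.5]
orientation: [-0.043, 3.133, 0.006]
force: [-20.1, -10.4, 96.5]
width: -0.1
grasp_force: 49.8
```

```bash
cat >> h.py <<'E'
def edge(g,th):
    i=np.flatnonzero(g>th);a,b=i[0],i[-1]
    return a-1+(th-g[a-1])/(g[a]-g[a-1]), b+(g[b]-th)/(g[b]-g[b+1])
def tube_top(t,cols,r0,r1,th=60):
    C=cam("top");g=t.max(2).astype(int)
    for u in cols:
        e=np.array(edge(g[r0:r1,u],th))+r0
        o,d1=ray(C,(u,e[0]));d2=ray(C,(u,e[1]))[1];d=d1+d2;p=o+d*(44-o[2])/d[2]
        print(u,e.round(1),p.round(1))
E
python3 - <<'E'
from h import *
t=read_camera("top");np.save("pics/t1.npy",t);print(ctrl.state()["t"],ctrl.state()["force"])
w=read_camera("wrist");np.save("pics/w3.npy",w)
a=cv2.resize(t[150:210,165:235],(560,480),interpolation=cv2.INTER_CUBIC)
o=np.zeros((480,800,3),np.uint8);o[:,:560]=a;o[:180,560:]=cv2.resize(w,(240,180))
cv2.imwrite("pics/t1.png",np.clip(o*1.4,0,255).astype(np.uint8)[...,::-1])
E
```

```text
7.5 [-20.75453964  -9.36596876  96.4319332 ]
```

View pics/t1.png

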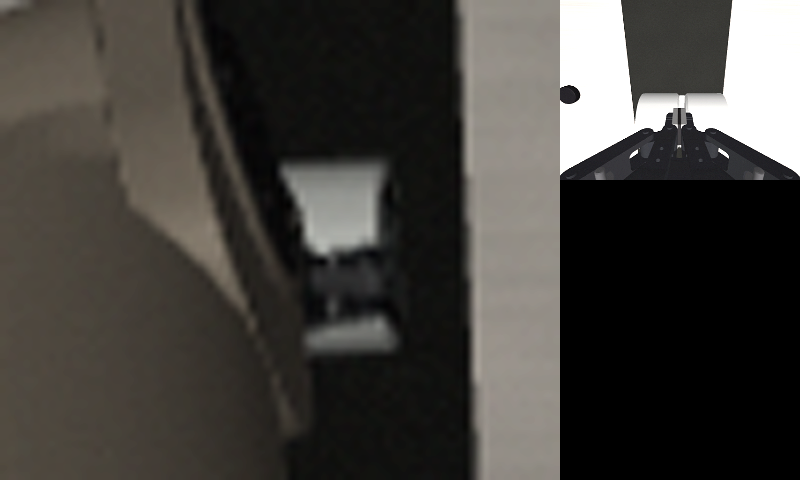

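The wrist force has reached 96 N upward, so the fingertip is jammed against the slot or groove of the turning tube. I'll back off at once.

step_arm --commands '[[[0.2, 0, -0.3, 0], [0.2, 0, -0.1, 0]]]'

```text
t: 7.8
tool_pos: [554.7, 175.6, 38.6]
orientation: [-0.046, 3.14, 0.001]
force: [0.0, 0.2, -0.7]
width: 0.1
grasp_force: 0.0
```

step_arm --commands '[[[0.5, 0, 0, 0], [1, 0, -0.5, 0], [0.5, 0, -1, 0], [0, 0.6, -1, 0], [0, 1, -1, 0], [0, 1, -1, 0], [0, 1, -0.5, 0], [0, 0.4, 0, 0]]]'

```text
t: 8.8
tool_pos: [511.8, 255.8, 137.8]
orientation: [-0.048, 3.141, 0.001]
force: [0.9, -0.3, -0.6]
width: 0.2
grasp_force: 0.0
```

```bash
python3 - <<'E'
from h import *
st=ctrl.state();print(st["t"],st["tool_pos"],st["force"])
w=read_camera("wrist");np.save("pics/w4.npy",w);np.save("pics/w4s.npy",np.r_[st["tool_pos"],st["orientation"]])
s=read_camera("scene");t=read_camera("top");np.save("pics/s4.npy",s);np.save("pics/t4.npy",t)
C=cam("wrist",st);u,v=proj(C,(595,175,60)).astype(int);u0=max(0,u-85);v0=max(0,v-80)
print(u0,v0)
o=np.zeros((600,800,3),np.uint8);b=cv2.resize(w[v0:v0+150,u0:u0+170],None,fx=3,fy=3);o[:b.shape[0],:b.shape[1]]=b
o[:280,515:795]=cv2.resize(s[130:180,270:320],(280,280));o[285:565,515:795]=cv2.resize(t[155:205,170:220],(280,280))
cv2.imwrite("pics/w4c.png",np.clip(o*1.3,0,255).astype(np.uint8)[...,::-1])
E
```

```text
8.8 [511.75323749 255.76982308 137.76958409] [ 0.87495678 -0.34057389 -0.57266676]
86 183
```

View pics/w4c.png

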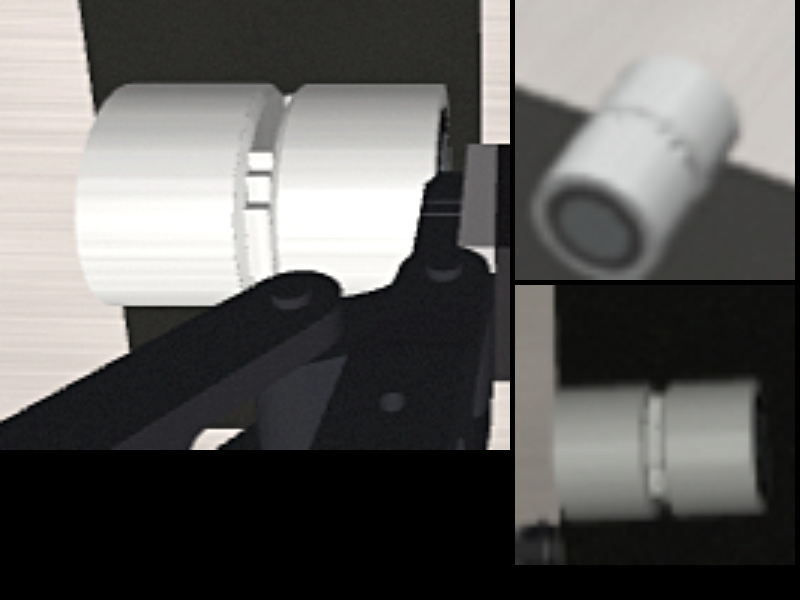

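The tube rolled partway: the line has left the scene view and the slot isn't visible yet. The fingers hooked in the slot, so I'll push with the fingers spread about 60 mm, which straddles the groove.

```bash
python3 - <<'E'
from h import *
t=np.load("pics/t4.npy");g=t.max(2).astype(int)
tube_top(t,(183,187,200,205),165,205)
print(g[184,172:222])
w=np.load("pics/w4.npy").max(2).astype(int);S=np.load("pics/w4s.npy");C=cam("wrist",dict(tool_pos=S[:3],orientation=S[3:]))
for u in (132,140,150):
    e=np.array(edge(w[198:290,u],70))+198
    (o,d1),(_,d2)=ray(C,(u,e[0])),ray(C,(u,e[1]))
    ax=np.array([-.03,1,0]);f=lambda d:(lambda q:q/np.linalg.norm(q))(d-ax*(d@ax)/(ax@ax))
    m=f(d1)+f(d2);k=(44-o[2])/m[2];print(u,e.round(1),(o+m*k)[0].round(1))
print(toz(C,(86+262/3,183+200/3),78), toz(C,(86+100/3,183+115/3),60))
E
```

```text
183 [173.3 195.8] [583.1 223.3  44. ]
187 [173.2 195.7] [583.2 210.6  44. ]
200 [172.5 195. ] [584.5 169.3  44. ]
205 [172.3 194.7] [585.  153.5  44. ]
[106 104 105 106 113 134 134 134 135 135 134 134 134 134 134 135 133 133
 133 132 113 114 135 130 109 133 132 132 133 132 132 134 134 134 134 134
 134 134 134 131  79  25  17  18  12  14  12  16  14  13]
132 [210.5 284.6] 581.6
140 [210.5 284.6] 581.6
150 [210.5 284.6] 581.6
[568.87990195 183.04006004  78.        ] [549.86396341 127.17372565  60.        ]
```

step_arm --commands '[[[0, -0.8, 0, 0], [0, -1, 0, 0], [0, -1, 0.2, 0], [0, -0.8, 0.8, 0], [0, -0.2, 1, 0], [0, 0, 1, 0], [0, 0, 1, 0], [0, 0, 0.9, 0]]]' --grip 0.41

```text
t: 9.95
tool_pos: [513.9, 177.4, 38.3]
orientation: [0.045, -3.14, 0.001]
force: [0.0, 0.1, 0.1]
width: 60.2
grasp_force: 0.0
```

step_arm --commands '[[[0, 0, 0.6, 0], [-0.1, 0, 0.15, 0], [-0.2, 0, 0, 0], [-0.2, 0, 0, 0], [-0.2, 0, 0, 0], [-0.2, 0, 0, 0]]]'

```text
t: 10.7
tool_pos: [532.8, 179.0, 25.2]
orientation: [-0.046, 3.141, 0.0]
force: [-0.5, -0.1, 0.2]
width: 60.3
grasp_force: 0.0
```

step_arm --commands '[[[-0.2, 0, 0, 0], [-0.2, 0, 0, 0], [-0.2, 0, 0, 0], [-0.2, 0, 0, 0]]]'

```text
t: 11.2
tool_pos: [548.3, 179.4, 25.1]
orientation: [0.046, -3.141, 0.0]
force: [-10.1, -1.5, 22.1]
width: 60.1
grasp_force: 11.4
```

step_arm --commands '[[[-0.2, 0, 0, 0], [-0.2, 0, 0, 0], [-0.2, 0, 0, 0], [-0.2, 0, 0, 0]]]'

```text
t: 11.7
tool_pos: [566.0, 180.2, 29.8]
orientation: [-0.045, 3.138, 0.004]
force: [-28.9, -9.9, 96.2]
width: 60.3
grasp_force: 47.5
```

```bash
python3 - <<'E'
from h import *
s=read_camera("scene");w=read_camera("wrist");t=read_camera("top");st=ctrl.state();print(st)
np.save("pics/w5s.npy",np.r_[st["tool_pos"],st["orientation"]]);np.save("pics/w5.npy",w);np.save("pics/t5.npy",t)
o=np.zeros((600,800,3),np.uint8);o[:420,:480]=cv2.resize(s[100:205,240:360],(480,420),interpolation=cv2.INTER_CUBIC)
o[:,480:]=0;o[:240,480:]=cv2.resize(w,(320,240));o[250:570,480:800]=cv2.resize(t[150:210,170:230],(320,320))
cv2.imwrite("pics/s5.png",np.clip(o*1.4,0,255).astype(np.uint8)[...,::-1])
E
```

```text
{'t': 11.85, 'joint_pos': array([-0.57236923,  0.49312102,  0.20063358,  1.93169832, -0.14388295,
        0.72486511,  1.31140051]), 'joint_velocities': array([-0.00097465, -0.00342154,  0.00151492,  0.00267852,  0.00056932,
       -0.00497725, -0.00082909]), 'joint_efforts': array([ -0.79710206, -44.27399397,   2.02502668, -23.6169827 ,
        -0.59756253,  -7.43702039,   0.10823539]), 'tool_pos': array([567.00578138, 180.21227926,  30.14483763]), 'orientation': array([-0.0442188 ,  3.13650402,  0.00424259]), 'force': array([-22.15833347,  -9.38564619,  85.53523003]), 'ft_torque': array([-2.12730202,  4.27937684, -0.09115382]), 'grasp_force': 41.47780895233154, 'width': 60.20429930263353}
```

View pics/s5.png

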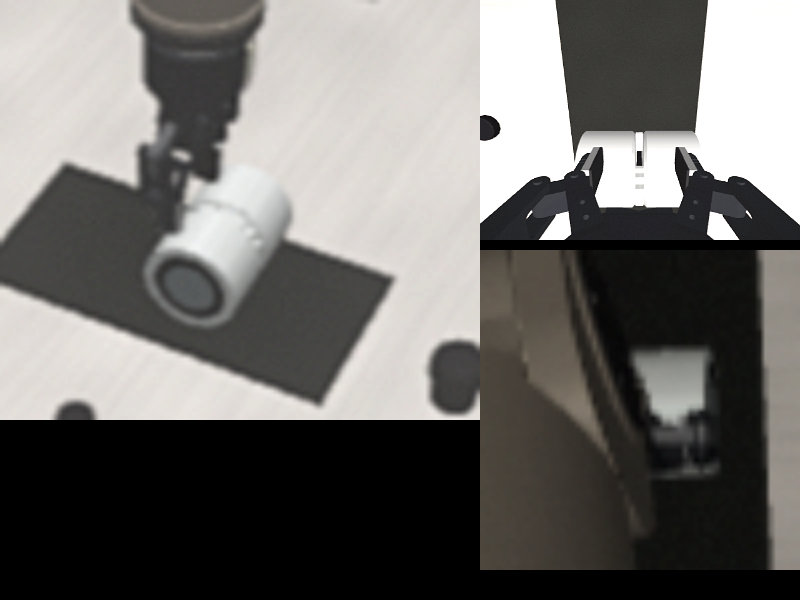

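```bash
python3 - <<'E'
from h import *
ax=np.array([-.03,1,0])/np.hypot(1,.03)
for n,xc in (("w2",571),("w4",582.5),("w5",None)):
    w=np.load(f"pics/{n}.npy").max(2).astype(int);S=np.load(f"pics/{n}s.npy");C=cam("wrist",dict(tool_pos=S[:3],orientation=S[3:]))
    if xc is None:
        # top edge tangent: column between
        for u in (185,220,290):
            col=w[180:260,u];i=np.argmax(col>70)+180
            o,d=ray(C,(u,i-.5));
            P=lambda q:q-ax*(q@ax)
            dd=P(d)/np.linalg.norm(P(d));nrm=np.cross(ax,dd);nrm*=np.sign(-nrm[0]) 
            # axis at distance 38 from ray on -x side, z=44
            p=o+dd*((44-o[2])/dd[2]);xa=p[0]+38/nrm[0];print("edge",u,i,"axis x",round(xa,1))
        xc=round(xa,1)
    c=np.array([xc,180,44.])
    # groove column
    best=[]
    for v in range(195,300):
        # find u at axial 0
        us=[u for u in range(60,330)]
        h=[(u,tube_hit(C,(u,v),c,ax,36)) for u in us[::1]]
        h=[(u,q) for u,q in h if q and abs(q[1]-1)<0.8]
        if h: u=h[len(h)//2][0];best.append((round(h[len(h)//2][1][0]),u,v,int(w[v,u-4:u+5].min()),int(w[v,u-1:u+2].mean()),int(w[v,u-4:u+5].max())))
    print(n,xc,*[b for b in best[::2]])
E
```

```text
w2 571 (-99, 160, 225, 27, 55, 91) (-89, 159, 227, 33, 91, 93) (-81, 157, 229, 89, 90, 93) (-75, 156, 231, 87, 89, 108) (-70, 156, 233, 86, 89, 107) (-65, 155, 235, 84, 85, 118) (-61, 154, 237, 83, 150, 165) (-57, 154, 239, 123, 181, 186) (-53, 153, 241, 129, 192, 194) (-49, 153, 243, 95, 123, 147) (-46, 152, 245, 138, 186, 192) (-42, 152, 247, 142, 184, 189) (-39, 152, 249, 133, 184, 191) (-35, 152, 251, 130, 191, 199) (-32, 151, 253, 120, 196, 200) (-29, 151, 255, 130, 185, 189) (-26, 151, 257, 129, 184, 189) (-22, 151, 259, 144, 184, 188) (-19, 151, 261, 143, 184, 189) (-16, 151, 263, 143, 184, 188) (-12, 151, 265, 145, 184, 188) (-9, 151, 267, 146, 184, 189) (-5, 151, 269, 133, 184, 188) (-1, 151, 271, 133, 184, 189) (3, 152, 273, 120, 185, 188) (7, 152, 275, 141, 185, 188) (11, 152, 277, 151, 181, 188) (16, 153, 279, 147, 183, 187) (22, 154, 281, 112, 182, 187) (28, 154, 283, 123, 185, 191) (37, 156, 285, 6, 119, 196)
w4 582.5 (-99, 180, 212, 25, 28, 93) (-88, 178, 214, 52, 95, 100) (-81, 177, 216, 92, 97, 168) (-76, 176, 218, 93, 97, 112) (-71, 175, 220, 95, 96, 121) (-66, 175,
[... 429 characters left out ...]
, 140, 154) (-18, 171, 252, 105, 114, 134) (-15, 171, 254, 160, 197, 201) (-12, 171, 256, 173, 194, 199) (-9, 171, 258, 175, 194, 199) (-6, 171, 260, 173, 193, 198) (-3, 172, 262, 164, 194, 197) (0, 172, 264, 165, 194, 198) (4, 172, 266, 171, 194, 198) (8, 172, 268, 175, 192, 196) (11, 173, 270, 156, 194, 196) (16, 173, 272, 141, 194, 198) (20, 173, 274, 132, 200, 209) (25, 174, 276, 0, 29, 193) (32, 175, 278, 7, 22, 25) (41, 176, 280, 18, 19, 25)
edge 185 210 axis x 513.6
edge 220 210 axis x 513.6
edge 290 209 axis x 513.1
w5 513.1 (39, 258, 195, 40, 43, 45) (42, 258, 197, 42, 43, 45) (46, 258, 199, 41, 43, 45) (50, 258, 201, 42, 44, 48) (56, 258, 203, 41, 43, 48) (68, 258, 205, 42, 43, 45)
```

```bash
python3 - <<'E'
from h import *
S=np.load("pics/w5s.npy");C=cam("wrist",dict(tool_pos=S[:3],orientation=S[3:]));print(C[0].round(1).tolist(),(-C[1].T@C[2]).round(1))
for z in (20,30,37,48,60,80): print(z,[proj(C,(S[0]+dx,S[1]+30,z)).round() .tolist()for dx in(-11,11)],"tube top-left",)
Cs=cam("scene")
for x in (584,590,610): print(x,[proj(Cs,(x+.9,118+(x-584)*.03,z)).round(1).tolist() for z in (6,44,82)])
for z in (30,60):print("tip",proj(Cs,(567,150,z)).round(1),proj(Cs,(578,150,z)).round(1))
w=np.load("pics/w5.npy");cv2.imwrite("pics/w5z.png",np.clip(cv2.resize(w[200:340,140:370],(800,487),interpolation=cv2.INTER_CUBIC)*1.2,0,255).astype(np.uint8)[...,::-1])
E
```

```text
[[290.4, 0.0, 254.2], [0.0, 290.4, 191.5], [0.0, 0.0, 1.0]] [490.5 178.5 211.3]
20 [[297.0, 201.0], [295.0, 229.0]] tube top-left
30 [[299.0, 205.0], [297.0, 236.0]] tube top-left
37 [[301.0, 209.0], [298.0, 240.0]] tube top-left
48 [[303.0, 216.0], [301.0, 248.0]] tube top-left
60 [[307.0, 224.0], [304.0, 258.0]] tube top-left
80 [[314.0, 240.0], [310.0, 278.0]] tube top-left
584 [[282.2, 180.2], [282.6, 171.6], [283.0, 162.6]]
590 [[284.0, 180.8], [284.4, 172.2], [284.8, 163.2]]
610 [[289.8, 183.0], [290.3, 174.4], [290.9, 165.4]]
tip [282.2 166.5] [285.3 167.7]
tip [282.5 159.5] [285.6 160.7]
```

View pics/w5z.png

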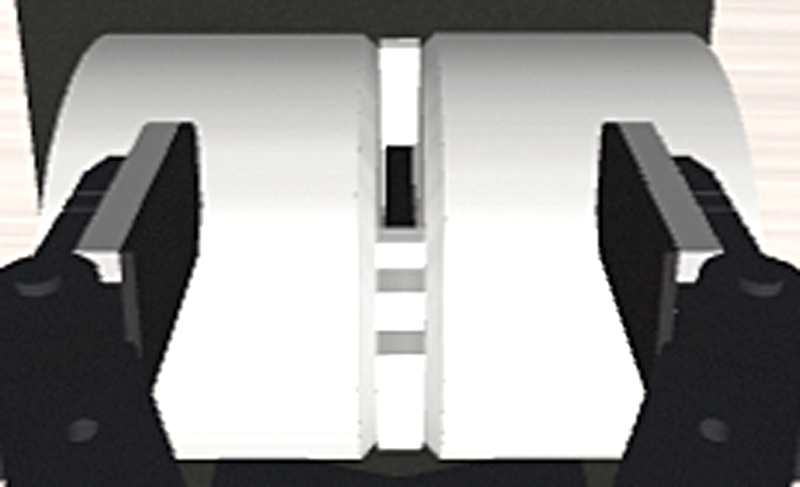

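The close view shows what went wrong. The pad tips (crop (170,122) and (625,122)) rest on top of the tube. From their pixel depth, the true fingertips are about 44–50 mm behind the reported TCP, which matches the upward force. The slot's dark opening is at crop (400,185), on the −x side. I'll lift off now.

step_arm --commands '[[[0.1, 0, -0.4, 0], [0.5, 0, -0.4, 0], [1, 0, -0.2, 0], [1, 0, 0, 0], [0.8, 0, 0, 0], [0, 0, 0, 0]]]'

```text
t: 12.6
tool_pos: [495.2, 177.9, 44.9]
orientation: [0.047, -3.141, 0.0]
force: [0.3, -0.5, 0.6]
width: 60.3
grasp_force: 0.0
```

```bash
cat >> h.py <<'E'
AX=np.array([-.03,1,0])/np.hypot(1,.03)
def snap(n):
    st=ctrl.state();w=read_camera("wrist");np.save(f"pics/{n}.npy",w);np.save(f"pics/{n}s.npy",np.r_[st["tool_pos"],st["orientation"]]);return w,cam("wrist",st),st
def load(n):
    S=np.load(f"pics/{n}s.npy");return np.load(f"pics/{n}.npy"),cam("wrist",dict(tool_pos=S[:3],orientation=S[3:])),S
def axis_from_edges(C,u,vs,z=44):
    P=lambda d:(lambda q:q/np.linalg.norm(q))(d-AX*(d@AX))
    o,a=ray(C,(u,vs[0]));b=ray(C,(u,vs[1]))[1];a,b=P(a),P(b);m=a+b;k=(z-o[2])/m[2]
    m1=m/np.linalg.norm(m);return (o+m*k).round(1),(o+m1*38/np.sin(np.arccos(a@b)/2)).round(1)
E
python3 - <<'E'
from h import *
w,C,st=snap("w6");print(st["t"],st["tool_pos"],st["force"])
s=read_camera("scene");t=read_camera("top");np.save("pics/s6.npy",s);np.save("pics/t6.npy",t)
tube_top(t,(200,205),160,210)
c=np.array([590.,180,44])
_,C5,_=load("w5")
for r in (40,147,228,240,268,290,332,352): print(r,tube_hit(C5,(140+402/3.48,200+r/3.48),c,AX,36))
g=w.max(2)
for u in (200,215,225,300): print(u,np.flatnonzero(np.abs(np.diff((g[180:384,u]>70).astype(int))))+180)
print(g[180:384:2,250:262].min(1).tolist())
E
```

```text
12.6 [495.20148594 177.89384987  44.9045288 ] [ 0.3092197  -0.49180064  0.64571156]
200 [169.4 191.7] [595.  169.3  44. ]
205 [169.  191.5] [595.5 153.4  44. ]
40 (np.float64(-83.93783848573756), np.float64(2.2746825574668876))
147 (np.float64(-46.48470886271192), np.float64(2.154694105080518))
228 (np.float64(-26.815956405853473), np.float64(2.1083104977877296))
240 (np.float64(-23.98788677431861), np.float64(2.10310013060301))
268 (np.float64(-17.31562578753973), np.float64(2.092448206739246))
290 (np.float64(-11.912532442652036), np.float64(2.0855882716555683))
332 (np.float64(-0.769057597636508), np.float64(2.0766909372525406))
352 (np.float64(5.221963844781237), np.float64(2.0749221145009367))
200 [285 340]
215 [285 331]
225 [285 331]
300 [286 331]
[42, 42, 43, 43, 42, 41, 43, 42, 44, 42, 43, 42, 42, 42, 44, 43, 43, 42, 43, 42, 44, 41, 40, 42, 42, 43, 41, 42, 43, 42, 41, 44, 42, 42, 42, 41, 44, 43, 42, 42, 43, 43, 43, 42, 42, 43, 41, 42, 43, 42, 42, 40, 42, 40, 34, 99, 89, 93, 96, 99, 99, 103, 108, 111, 109, 110, 0, 0, 2, 5, 8, 7, 8, 13, 10, 8, 11, 12, 9, 28, 28, 25, 26, 28, 27, 28, 26, 27, 27, 28, 26, 28, 27, 26, 27, 27, 27, 27, 27, 27, 27, 26]
```

step_arm --commands '[[[0, 0, 0.7, 0], [-0.4, 0.1, 1, 0], [-0.5, 0, 0.8, 0], [-0.5, 0, 0.5, 0], [-0.4, 0, 0, 0], [-0.2, 0, 0, 0], [-0.1, 0, 0, 0], [0, 0, 0, 0]]]'

```text
t: 13.75
tool_pos: [538.4, 181.2, -14.7]
orientation: [-0.046, 3.141, 0.0]
force: [-0.5, -0.5, 0.6]
width: 59.9
grasp_force: 0.0
```

step_arm --commands '[[[-0.15, 0, 0, 0], [-0.15, 0, 0, 0], [-0.15, 0, 0, 0], [-0.15, 0, 0, 0]]]'

```text
t: 14.25
tool_pos: [550.5, 181.4, -15.1]
orientation: [0.046, -3.141, 0.0]
force: [-1.1, 0.4, 1.3]
width: 60.4
grasp_force: 0.4
```

Contact is now light, as it should be for a side push. I'll push about 20 mm slowly and then measure.

step_arm --commands '[[[-0.15, 0, 0, 0], [-0.15, 0, 0, 0], [-0.15, 0, 0, 0], [-0.15, 0, 0, 0], [-0.15, 0, 0, 0], [-0.15, 0, 0, 0], [-0.1, 0, 0, 0], [0, 0, 0, 0]]]'

```text
t: 15.25
tool_pos: [570.3, 182.0, -15.1]
orientation: [-0.046, 3.141, -0.0]
force: [-0.0, 0.3, -0.5]
width: 60.0
grasp_force: 0.0
```

```bash
python3 - <<'E'
from h import *
w,C,st=snap("w7");print(st["t"],st["tool_pos"],st["force"]);cv2.imwrite("pics/w7.png",np.clip(cv2.resize(w[220:384,120:390],(790,480))*1.2,0,255).astype(np.uint8)[...,::-1])
g=w.max(2).astype(int)
for u in (190,225,300):
    print(u,np.flatnonzero(np.abs(np.diff((g[180:384,u]>70).astype(int))))+180)
E
```

```text
15.25 [570.34225704 181.97280104 -15.11438523] [-0.01656019  0.31507984 -0.51013718]
190 [234 237 292 331 332 333]
225 [276 331]
300 [276 331]
```

View pics/w7.png

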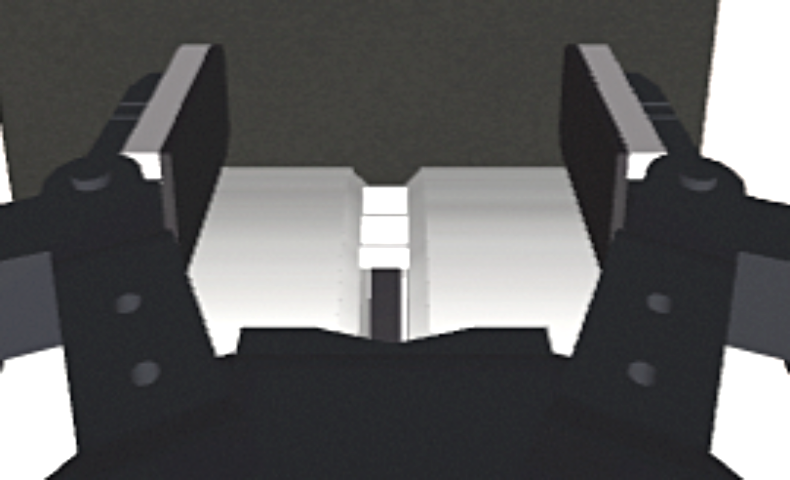

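The slot has risen (dark band at crop (386,270–340)) and its edge is now above the near side. I'll lift clear and look straight down for an exact numeric measurement.

step_arm --commands '[[[0.3, 0, 0, 0], [0.3, 0, -0.5, 0], [0, 0, -1, 0], [0, 0, -1, 0], [0, 0, -1, 0], [0, 0, -1, 0], [-0.5, 0, -1, 0], [-1, 0, -1, 0]]]'

```text
t: 16.3
tool_pos: [587.7, 182.7, 116.5]
orientation: [-0.047, 3.141, 0.001]
force: [0.2, 0.4, 0.4]
width: 60.6
grasp_force: 0.0
```

step_arm --commands '[[[-1, 0, -0.8, 0], [-1, 0, 0, 0], [-1, 0, 0, 0], [-1, 0, 0, 0], [-1, 0, 0, 0], [-0.4, 0, 0, 0], [0, 0, 0, 0], [0, 0, 0, 0]]]'

```text
t: 17.3
tool_pos: [695.5, 185.7, 131.1]
orientation: [0.046, -3.141, -0.0]
force: [0.5, -0.9, 0.2]
width: 60.3
grasp_force: 0.0
```

```bash
python3 - <<'E'
from h import *
w,C,st=snap("w8");print(st["t"],st["tool_pos"],st["force"]);g=w.max(2).astype(int)
cx,cy=proj(C,(622,183,44));print(cx,cy)
for u in (int(cx)-45,int(cx)-30,int(cx)+30,int(cx)+45):
    d=np.flatnonzero(np.abs(np.diff((g[20:260,u]>70).astype(int))))+20;print(u,d, axis_from_edges(C,u,(d[0]+.5,d[-1]+.5)) if len(d)>1 else "")
u0=int(cx)
for v in range(int(cy)-50,int(cy)+50,2): print(v,g[v,u0-20:u0+20:1].tolist())
E
```

```text
17.3 [695.45920878 185.72637492 131.08451405] [ 0.4716549  -0.88907104  0.24565964]
253.0478010577123 104.88291752110635
208 [ 56 147 195] (array([643.3, 185.1,  44. ]), array([634.7, 184.8, 142.6]))
223 [ 56 147 195 248] (array([667.9, 185.8,  44. ]), array([641.5, 185. , 191.7]))
283 [ 56 147 195] (array([643.3, 185.1,  44. ]), array([634.7, 184.8, 142.6]))
298 [ 56 147 195] (array([643.3, 185.1,  44. ]), array([634.7, 184.8, 142.5]))
54 [27, 24, 25, 30, 26, 25, 26, 25, 28, 26, 28, 23, 27, 26, 27, 29, 25, 29, 30, 26, 30, 26, 26, 28, 27, 27, 30, 28, 26, 27, 25, 27, 27, 28, 25, 25, 26, 25, 26, 24]
56 [21, 19, 18, 19, 21, 20, 22, 20, 20, 20, 21, 20, 25, 26, 27, 22, 25, 25, 23, 24, 23, 24, 24, 24, 27, 26, 24, 23, 22, 22, 22, 20, 21, 19, 21, 22, 21, 20, 19, 19]
58 [109, 111, 109, 107, 108, 109, 109, 110, 108, 110, 107, 97, 68, 13, 51, 95, 91, 90, 91, 88, 89, 89, 92, 85, 47, 15, 41, 84, 110, 110, 107, 108, 109, 107, 107, 108, 108, 107, 107, 108]
60 [114, 114, 115, 114, 114, 114, 113, 114, 114, 115, 111, 101, 104, 92, 83, 131, 154, 151, 150, 149, 149, 151, 152, 139, 74, 71, 95, 93, 101, 1
[... 8468 characters left out ...]
 109, 110, 109]
146 [103, 104, 102, 102, 103, 104, 104, 103, 102, 103, 104, 105, 91, 44, 15, 28, 42, 40, 39, 41, 42, 41, 41, 38, 16, 30, 67, 101, 108, 104, 106, 105, 105, 106, 104, 105, 106, 105, 103, 105]
148 [13, 17, 16, 18, 12, 16, 15, 16, 15, 16, 16, 17, 19, 24, 25, 29, 29, 24, 26, 26, 27, 28, 26, 29, 27, 25, 23, 21, 17, 14, 13, 14, 15, 16, 16, 16, 14, 16, 13, 15]
150 [27, 24, 27, 27, 28, 29, 28, 28, 28, 30, 27, 26, 28, 27, 26, 27, 27, 26, 26, 24, 24, 27, 29, 26, 28, 29, 27, 23, 30, 29, 26, 27, 28, 28, 25, 29, 24, 29, 26, 26]
152 [26, 27, 25, 27, 28, 28, 28, 28, 26, 26, 27, 27, 27, 29, 28, 28, 24, 27, 27, 26, 28, 27, 26, 25, 29, 27, 30, 29, 29, 27, 29, 27, 27, 27, 25, 26, 27, 27, 27, 26]
```

```bash
python3 - <<'E'
from h import *
w,C,S=load("w8")
a,b=axis_from_edges(C,253,(56.6,147.4));print(a,b,(-C[1].T@C[2]).round(1))
c=np.array([a[0],184.,44])
for v in (59,61,61.5,81,109,109.7): print(v,[tuple(np.round(tube_hit(C,(251,v),c,AX,r),1)) for r in (35,38)])
print([np.round(toz(C,(u,104),82),1).tolist() for u in (243.5,248.5,257.5,262)])
g=w.max(2).astype(int); print(g[100,150:165],g[100,335:360])
d=np.flatnonzero(np.abs(np.diff((g[100]>100).astype(int))));print(d,[np.round(toz(C,(u+.5,100),75),1)[1] for u in d])
E
```

```text
[621.2 184.4  44. ] [621.2 184.4  44.3] [619.8 184.4 312.6]Traceback (most recent call last):
  File "<stdin>", line 5, in <module>
    return _wrapfunc(a, 'round', decimals=decimals, out=out)
    return _wrapit(obj, method, *args, **kwds)
    result = getattr(arr, method)(*args, **kwds)
TypeError: unsupported operand type(s) for *: 'NoneType' and 'float'
```

Excellent: the axis is at x = 621.2, and the radius-based height of 44.3 agrees with 44. Next, the slot edge angles.

```bash
python3 - <<'E'
from h import *
w,C,S=load("w8");c=np.array([621.2,184.,44])
for v in (59.5,60.5,61.5,81,109,109.7,113.5,117.5,123,128,133.5): print(v,[np.round(q,1) if (q:=tube_hit(C,(251,v),c,AX,r)) else None for r in (35,38)])
print([np.round(toz(C,(u,104),82),1).tolist() for u in (243,248.5,257,261.5)])
g=w.max(2).astype(int)
for v in (90,104,120): d=np.flatnonzero(np.abs(np.diff((g[v]>100).astype(int))));print(d,[np.round(toz(C,(u+.5,v),78),1)[1] for u in d])
E
```

```text
59.5 [None, array([-63.3,  -2.5])]
60.5 [None, array([-60.2,  -2.5])]
61.5 [array([-71.8,  -2.6]), array([-57.5,  -2.5])]
81 [array([-29. ,  -2.4]), array([-26.2,  -2.4])]
109 [array([ 5.9, -2.4]), array([ 5.4, -2.4])]
109.7 [array([ 6.8, -2.4]), array([ 6.2, -2.4])]
113.5 [array([11.5, -2.5]), array([10.5, -2.4])]
117.5 [array([16.7, -2.5]), array([15.1, -2.4])]
123 [array([24.3, -2.5]), array([21.9, -2.5])]
128 [array([31.8, -2.6]), array([28.5, -2.5])]
133.5 [array([41.4, -2.6]), array([36.8, -2.6])]
[[621.3, 175.5, 82.0], [621.2, 179.7, 82.0], [621.0, 186.2, 82.0], [620.9, 189.6, 82.0]]
[169 178 247 256] [np.float64(119.1), np.float64(126.0), np.float64(178.6), np.float64(185.5)]
[170 179 247 256] [np.float64(119.3), np.float64(126.3), np.float64(178.9), np.float64(185.8)]
[172 181] [np.float64(120.2), np.float64(127.3)]
```

The slot centre is at −33° and the tube is at x = 621, so it needs 22 mm more. I'll go back behind it and push.

step_arm --commands '[[[0.8, 0, 0, 0], [1, 0, 0, 0], [1, 0, 0, 0], [1, 0, 0, 0], [1, 0, 0, 0], [1, 0, 0, 0], [1, 0, 0.4, 0], [0.6, 0, 0.9, 0]]]'

```text
t: 18.35
tool_pos: [547.4, 181.7, 105.6]
orientation: [-0.047, 3.14, 0.002]
force: [0.1, -1.0, -0.7]
width: 60.1
grasp_force: 0.0
```

step_arm --commands '[[[0, 0, 1, 0], [0, 0, 1, 0], [0, 0, 1, 0], [0, 0, 1, 0], [0, 0, 1, 0], [0, 0, 0.8, 0], [0, 0, 0.2, 0], [0, 0, 0, 0]]]'

```text
t: 19.35
tool_pos: [548.3, 181.4, -14.9]
orientation: [-0.046, 3.141, -0.0]
force: [-0.2, -0.1, 0.3]
width: 60.5
grasp_force: 0.0
```

step_arm --commands '[[[-0.3, 0, 0, 0], [-0.3, 0, 0, 0], [-0.2, 0, 0, 0], [-0.15, 0, 0, 0], [-0.15, 0, 0, 0], [-0.15, 0, 0, 0], [-0.15, 0, 0, 0], [-0.15, 0, 0, 0]]]'

```text
t: 20.35
tool_pos: [579.4, 182.3, -15.1]
orientation: [0.046, -3.141, 0.0]
force: [-0.6, 0.2, 0.9]
width: 59.9
grasp_force: 0.3
```

step_arm --commands '[[[-0.15, 0, 0, 0], [-0.15, 0, 0, 0], [-0.15, 0, 0, 0], [-0.1, 0, 0, 0], [-0.05, 0, 0, 0], [0, 0, 0, 0], [0, 0, 0, 0]]]'

```text
t: 21.22
tool_pos: [591.1, 182.6, -15.1]
orientation: [0.046, -3.141, 0.0]
force: [0.1, 0.0, -0.4]
width: 60.5
grasp_force: 0.0
```

step_arm --commands '[[[0.3, 0, 0, 0], [0.3, 0, -0.5, 0], [0, 0, -1, 0], [0, 0, -1, 0], [0, 0, -1, 0], [0, 0, -1, 0], [-0.5, 0, -1, 0], [-1, 0, -1, 0]]]'

```text
t: 22.22
tool_pos: [609.4, 183.3, 117.0]
orientation: [-0.046, 3.141, 0.001]
force: [0.3, 0.1, -0.9]
width: 60.3
grasp_force: 0.0
```

step_arm --commands '[[[-1, 0, -0.8, 0], [-1, 0, 0, 0], [-1, 0, 0, 0], [-1, 0, 0, 0], [-1, 0, 0, 0], [-0.4, 0, 0, 0], [0, 0, 0, 0], [0, 0, 0, 0]]]'

```text
t: 23.22
tool_pos: [716.5, 186.4, 131.2]
orientation: [0.046, -3.141, -0.0]
force: [-0.2, 0.3, 0.7]
width: 59.8
grasp_force: 0.0
```

```bash
cat > m.py <<'E'
from h import *
import sys
n=sys.argv[1];xg=float(sys.argv[2])
w,C,st=snap(n);print(st["t"],st["tool_pos"],st["force"]);g=w.max(2).astype(int)
cx,cy=proj(C,(xg,184,44));cx,cy=int(cx),int(cy)
L=[]
for u in (cx-40,cx-25,cx+25,cx+40):
    col=g[cy-70:cy+75,u].astype(int);d=np.array(edge(col,65))+cy-70;a,b=axis_from_edges(C,u,d);L.append(a[0]);print(u,d.round(1),a,b)
xa=np.median(L);c=np.array([xa,184,44.])
uc,_=proj(C,(xa,183.5,80));uc=int(round(uc))
for v in range(cy-50,cy+51,2):
    q=[tube_hit(C,(uc,v),c,AX,r) for r in (35,38)]
    if q[1]: print(v,q[0] and round(q[0][0],1),round(q[1][0],1),g[v,uc-4:uc+5].tolist())
r=g[cy-22 if 0 else cy]; print(uc,r[uc-20:uc+20].tolist()); print([np.round(toz(C,(u,cy),80)[1],1) for u in (uc-10,uc,uc+10)])
E
python3 m.py w9 643
```

```text
23.225 [716.509766   186.41025568 131.1730113 ] [-0.19931433  0.30567733  0.65537085]Traceback (most recent call last):
  File "m.py", line 8, in <module>
    col=g[cy-70:cy+75,u].astype(int);d=np.array(edge(col,65))+cy-70;a,b=axis_from_edges(C,u,d);L.append(a[0]);print(u,d.round(1),a,b)
                                                ~~~~^^^^^^^^
  File "h.py", line 25, in edge
    return a-1+(th-g[a-1])/(g[a]-g[a-1]), b+(g[b]-th)/(g[b]-g[b+1])
                                                            ~^^^^^
IndexError: index 145 is out of bounds for axis 0 with size 145
```

```bash
sed -i 's/cy-70:cy+75/cy-70:cy+56/; s/^w,C,st=snap(n)/import os\nw,C,st=snap(n) if not os.path.exists(f"pics\/{n}.npy") else (lambda q:(q[0],q[1],dict(t=0,tool_pos=q[2],force=0)))(load(n))/' m.py; python3 m.py w9 643
```

```text
0 [ 7.16509766e+02  1.86410256e+02  1.31173011e+02  4.62435932e-02
 -3.14093457e+00 -1.36716652e-04] 0
213 [ 54.5 145.4] [640.5 185.   44. ] [640.5 185.   43.7]
228 [ 54.5 145.4] [640.5 185.   44. ] [640.5 185.   43.8]
278 [ 54.5 145.4] [640.5 185.   44. ] [640.5 185.   43.4]
293 [ 54.6 145.4] [640.6 185.   44. ] [640.6 185.   43.5]
56 None -67.4 [20, 18, 13, 16, 16, 17, 19, 17, 17]
58 None -60.5 [181, 175, 181, 183, 188, 186, 185, 166, 96]
60 -67.3 -55.3 [168, 164, 164, 169, 173, 171, 171, 159, 115]
62 -60.0 -51.0 [166, 165, 166, 169, 173, 171, 171, 161, 118]
64 -54.6 -47.2 [167, 166, 167, 172, 174, 172, 170, 161, 123]
66 -50.0 -43.7 [167, 165, 165, 166, 165, 165, 169, 167, 141]
68 -46.0 -40.5 [174, 172, 172, 172, 173, 173, 174, 170, 144]
70 -42.3 -37.5 [56, 56, 57, 57, 55, 54, 55, 60, 85]
72 -39.0 -34.7 [69, 69, 70, 69, 71, 69, 70, 69, 92]
74 -35.8 -32.0 [67, 70, 71, 70, 71, 71, 68, 70, 92]
76 -32.8 -29.4 [68, 72, 72, 74, 73, 72, 70, 70, 94]
78 -29.9 -26.9 [96, 17, 25, 28, 27, 22, 45, 90, 116]
80 -27.1 -24.4 [97, 24, 32, 34, 33, 26, 63, 109, 113]
82 -24.4 -22.0 [97, 20, 30, 35, 31,
[... 1262 characters left out ...]
, 172, 173, 173, 174, 174, 169, 133]
132 42.7 37.9 [171, 169, 168, 168, 167, 168, 171, 164, 127]
134 46.9 41.3 [174, 169, 169, 175, 176, 174, 174, 163, 122]
136 51.6 45.0 [173, 169, 169, 173, 175, 174, 173, 159, 103]
138 57.2 49.1 [172, 167, 168, 172, 175, 174, 173, 157, 101]
140 64.5 53.9 [174, 167, 168, 173, 177, 175, 175, 157, 91]
142 80.3 59.6 [193, 188, 192, 194, 197, 197, 195, 171, 93]
144 None 67.5 [19, 21, 21, 21, 21, 21, 22, 19, 12]
253 [161, 162, 162, 162, 163, 162, 162, 162, 163, 162, 151, 134, 137, 145, 132, 69, 70, 28, 33, 35, 30, 27, 62, 116, 129, 128, 126, 128, 151, 167, 164, 164, 165, 164, 164, 164, 164, 164, 165, 165]
[np.float64(176.1), np.float64(183.8), np.float64(191.5)]
```

The slot is at about −6.7°, so it needs another 4.4 mm. I'll give it a gentle nudge.

step_arm --commands '[[[0.8, 0, 0, 0], [1, 0, 0, 0], [1, 0, 0, 0], [1, 0, 0, 0], [1, 0, 0, 0], [1, 0, 0, 0], [1, 0, 0.4, 0], [0.2, 0, 0.9, 0]]]'

```text
t: 24.28
tool_pos: [576.2, 182.6, 105.8]
orientation: [-0.047, 3.14, 0.002]
force: [0.3, 0.4, -0.5]
width: 60.4
grasp_force: 0.0
```

step_arm --commands '[[[0, 0, 1, 0], [0, 0, 1, 0], [0, 0, 1, 0], [0, 0, 1, 0], [0, 0, 1, 0], [0, 0, 0.8, 0], [0, 0, 0.2, 0], [0, 0, 0, 0]]]'

```text
t: 25.28
tool_pos: [577.3, 182.1, -15.1]
orientation: [0.046, -3.141, 0.0]
force: [0.5, -0.9, -0.5]
width: 60.2
grasp_force: 0.0
```

step_arm --commands '[[[-0.3, 0, 0, 0], [-0.2, 0, 0, 0], [-0.1, 0, 0, 0], [-0.08, 0, 0, 0], [-0.08, 0, 0, 0], [-0.08, 0, 0, 0], [-0.07, 0, 0, 0], [0, 0, 0, 0]]]'

```text
t: 26.28
tool_pos: [595.5, 182.7, -15.1]
orientation: [-0.046, 3.141, -0.0]
force: [-0.1, 0.7, -1.0]
width: 60.2
grasp_force: 0.0
```

step_arm --commands '[[[0.3, 0, 0, 0], [0.3, 0, -0.5, 0], [0, 0, -1, 0], [0, 0, -1, 0], [0, 0, -1, 0], [0, 0, -1, 0], [-0.5, 0, -1, 0], [-1, 0, -1, 0]]]'

```text
t: 27.28
tool_pos: [613.6, 183.4, 117.1]
orientation: [-0.046, 3.141, 0.001]
force: [0.7, 0.7, -0.4]
width: 59.8
grasp_force: 0.0
```

step_arm --commands '[[[-1, 0, -0.8, 0], [-1, 0, 0, 0], [-1, 0, 0, 0], [-1, 0, 0, 0], [-1, 0, 0, 0], [-0.4, 0, 0, 0], [0, 0, 0, 0], [0, 0, 0, 0]]]'

```text
t: 28.28
tool_pos: [720.8, 186.5, 131.2]
orientation: [0.046, -3.141, -0.0]
force: [-1.5, -0.1, 0.6]
width: 60.2
grasp_force: 0.0
```

```bash
python3 m.py w10 645
```

```text
28.275 [720.77739775 186.49904338 131.20336818] [-1.4796709  -0.07358627  0.6112368 ]
213 [ 54.4 145.1] [644.6 185.1  44. ] [644.6 185.1  43.1]
228 [ 54.4 145.1] [644.6 185.1  44. ] [644.6 185.1  43.1]
278 [ 54.5 145.4] [644.8 185.1  44. ] [644.8 185.1  43.5]
293 [ 54.5 145.4] [644.8 185.1  44. ] [644.8 185.1  43.5]
56 None -67.0 [20, 16, 15, 18, 16, 20, 19, 19, 19]
58 None -60.2 [190, 188, 188, 195, 196, 194, 193, 173, 102]
60 -66.8 -55.1 [167, 166, 167, 170, 173, 171, 170, 158, 114]
62 -59.7 -50.8 [166, 164, 165, 168, 171, 169, 170, 159, 118]
64 -54.3 -47.0 [165, 163, 166, 169, 171, 171, 170, 160, 121]
66 -49.8 -43.5 [165, 164, 165, 170, 172, 170, 170, 161, 125]
68 -45.8 -40.4 [164, 165, 167, 169, 170, 169, 169, 160, 127]
70 -42.2 -37.4 [166, 165, 165, 164, 165, 165, 167, 164, 141]
72 -38.8 -34.6 [179, 179, 180, 180, 179, 179, 180, 177, 149]
74 -35.6 -31.9 [56, 58, 57, 57, 56, 57, 57, 60, 89]
76 -32.6 -29.3 [194, 192, 190, 191, 191, 192, 192, 170, 106]
78 -29.7 -26.7 [82, 6, 10, 12, 10, 8, 49, 103, 109]
80 -27.0 -24.3 [95, 23, 29, 31, 33, 22, 61, 109, 111]
82 -24.3 -21.9 [94, 22, 2
[... 1249 characters left out ...]
9.1 34.8 [73, 73, 73, 75, 74, 75, 72, 77, 97]
132 42.9 38.0 [150, 149, 148, 148, 150, 149, 150, 148, 132]
134 47.1 41.5 [164, 162, 162, 161, 161, 162, 164, 157, 122]
136 51.9 45.2 [164, 160, 164, 165, 168, 167, 166, 151, 98]
138 57.5 49.3 [164, 159, 161, 165, 167, 165, 166, 152, 98]
140 64.9 54.1 [166, 160, 160, 164, 167, 168, 167, 150, 92]
142 None 59.9 [176, 167, 170, 172, 174, 176, 174, 152, 74]
144 None 68.0 [7, 7, 6, 5, 4, 7, 7, 10, 13]
253 [163, 164, 163, 164, 163, 165, 163, 164, 165, 165, 152, 131, 135, 135, 111, 69, 67, 20, 31, 29, 28, 24, 57, 112, 129, 126, 126, 131, 156, 170, 168, 165, 169, 168, 167, 168, 168, 168, 168, 167]
[np.float64(176.2), np.float64(183.9), np.float64(191.5)]
```

The slot is now within about 2° of up, at (644.7, 182.9), with the tube aligned to the tool. Now I'll move the camera over the rack.

step_arm --commands '[[[0.1, -0.8, 0, 0], [0.3, -1, 0, 0], [0.3, -1, 0, 0], [0.3, -1, 0, 0], [0.3, -1, 0, 0], [0.3, -1, 0, 0], [0.3, -1, 0, 0], [0.3, -1, 0, 0]]]'

```text
t: 29.32
tool_pos: [681.6, 27.9, 130.9]
orientation: [0.046, -3.141, 0.0]
force: [0.6, -0.5, 0.2]
width: 60.0
grasp_force: 0.0
```

step_arm --commands '[[[0.3, -1, 0, 0], [0.3, -1, 0, 0], [0.3, -1, 0, 0], [0.3, -1, 0, 0], [0.3, -1, 0, 0], [0.3, -1, 0, 0], [0.2, -1, 0, 0], [0.1, -1, 0, 0]]]' --grip 0.1

```text
t: 30.32
tool_pos: [644.5, -133.3, 131.0]
orientation: [-0.046, 3.141, -0.0]
force: [0.2, 0.4, -0.2]
width: 46.9
grasp_force: 0.0
```

step_arm --commands '[[[0, -0.6, 0, 0], [0, -0.3, 0, 0], [0, 0, 0, 0], [0, 0, 0, 0]]]'

```text
t: 30.82
tool_pos: [645.3, -149.1, 130.8]
orientation: [0.047, -3.141, -0.0]
force: [0.3, 0.5, -1.1]
width: 46.7
grasp_force: 0.0
```

```bash
python3 - <<'E'
from h import *
w,C,st=snap("w11");print(st["t"],st["tool_pos"],st["orientation"],st["width"]);g=w.max(2).astype(int)
print((-C[1].T@C[2]).round(1),proj(C,(573,-150,90)).round(),proj(C,(573,-150,40)).round())
# rack mask: grey between; use threshold vs table
for lo in (35,20):
    m=(g<lo).astype(np.uint8);m[190:]=0
    n,l,s,ce=cv2.connectedComponentsWithStats(m)
    for k in range(1,n):
        if s[k][4]>15: print(lo,s[k].tolist(),ce[k].round(1))
m=((g<120)).astype(np.uint8);m[195:]=0
cs,_=cv2.findContours(m,0,2)
for c in cs:
    if cv2.contourArea(c)>800: q=cv2.minAreaRect(c);print("rack",q)
print(g[100,120:380:4].tolist());print(g[0:200:3,240:276:6].tolist())
E
```

```text
30.825 [ 645.33208636 -149.10843404  130.8341095 ] [ 4.74474744e-02 -3.14113481e+00 -4.85485805e-04] 46.6747007226707
[ 569.7 -150.6  312.4] [255. 107.] [255. 106.]
35 [227, 0, 26, 48, 590] [241.   13.6]
35 [477, 45, 35, 145, 2488] [499.7 139.5]
35 [227, 72, 24, 44, 1018] [238.4  93.5]
35 [384, 92, 33, 30, 777] [400.1 106.4]
35 [238, 140, 6, 3, 18] [240.5 141. ]
35 [231, 159, 16, 19, 280] [238.6 167.6]
20 [227, 0, 26, 26, 303] [241.5  15.4]
20 [477, 47, 35, 143, 584] [495.7 119.4]
20 [227, 72, 24, 44, 168] [238.1  94.4]
20 [384, 92, 33, 30, 335] [400.8 106.4]
20 [231, 159, 16, 18, 126] [238.7 166.7]
rack ((400.5, 106.5), (31.0, 33.0), 90.0)
rack ((493.5, 116.5), (155.0, 35.0), 90.0)
rack ((242.5, 97.0), (194.0, 73.0), 90.0)
[182, 182, 184, 173, 89, 93, 89, 125, 195, 79, 83, 83, 137, 133, 132, 134, 133, 133, 133, 136, 134, 134, 99, 97, 96, 96, 100, 20, 25, 28, 30, 30, 30, 107, 99, 98, 98, 96, 97, 150, 146, 145, 144, 144, 143, 143, 144, 142, 142, 140, 138, 138, 138, 138, 139, 138, 138, 138, 137, 140, 139, 140, 138, 137, 138]
[[30, 29, 11, 92, 90, 89], [29, 33, 7, 91, 91, 90], [28, 32, 
[... 998 characters left out ...]
0, 99, 97], [96, 99, 98, 98, 101, 98], [99, 98, 99, 97, 99, 98], [97, 98, 99, 96, 98, 100], [98, 97, 98, 99, 98, 99], [98, 97, 97, 99, 97, 100], [100, 97, 98, 98, 96, 97], [27, 100, 98, 100, 96, 98], [69, 100, 96, 100, 96, 99], [62, 101, 95, 98, 96, 98], [64, 99, 97, 96, 97, 98], [63, 97, 94, 97, 96, 96], [61, 98, 94, 96, 97, 95], [0, 42, 98, 96, 97, 97], [15, 2, 96, 98, 97, 98], [27, 7, 95, 95, 97, 95], [26, 8, 95, 94, 94, 92], [24, 9, 94, 95, 94, 92], [21, 12, 95, 94, 95, 91], [39, 102, 94, 95, 94, 91], [61, 95, 93, 93, 93, 93], [64, 92, 92, 93, 93, 93], [58, 93, 91, 93, 92, 96], [91, 92, 92, 92, 89, 97], [91, 91, 92, 91, 91, 100], [92, 89, 88, 90, 92, 101], [145, 148, 147, 149, 131, 133]]
```

```bash
python3 - <<'E'
from h import *
w,C,S=load("w11");g=w.max(2).astype(int)
for lo,hi in ((22,42),(-1,42)):
    m=np.zeros(g.shape,np.uint8);m[66:122,220:258]=(g[66:122,220:258]>lo)&(g[66:122,220:258]<hi)
    n,l,s,ce=cv2.connectedComponentsWithStats(m);k=1+np.argmax(s[1:,4]);print(s[k],ce[k].round(2))
    cs,_=cv2.findContours((l==k).astype(np.uint8),0,1);q=cv2.minAreaRect(cs[0]);print(q,[toz(C,p,90).round(1)[:2].tolist() for p in cv2.boxPoints(q)],toz(C,q[0],90).round(1))
for v in (76,84,92,100,108): print(v,g[v,222:256].tolist())
for u in (232,238,244): print(u,g[66:122,u].tolist())
# rack outline at z=40: left(-y) & right edges per row
for v in (60,130,185): 
    d=np.flatnonzero(np.abs(np.diff((g[v,190:300]>118).astype(int))))+190;print(v,d,[toz(C,(u+.5,v),40).round(1)[:2].tolist() for u in d[[0,-1]]] if len(d) else"")
E
```

```text
[228  74  23  40 800] [238.72  93.34]
((238.32000732421875, 93.26000213623047), (21.356550216674805, 39.66582489013672), 2.935673475265503) [[577.5, -171.0], [550.2, -169.6], [550.5, -154.4], [577.8, -155.2]] [ 563.8 -162.6   90. ]
[ 227   72   25   46 1046] [238.65  93.28]
((239.0, 94.5), (45.0, 24.0), 90.0) [[549.7, -170.8], [549.2, -153.7], [580.2, -152.9], [580.7, -170.7]] [ 564.6 -162.1   90. ]
76 [97, 98, 99, 102, 91, 1, 19, 25, 24, 27, 26, 30, 28, 28, 28, 30, 29, 28, 29, 29, 29, 31, 33, 33, 30, 34, 34, 27, 9, 55, 105, 98, 96, 97]
84 [96, 96, 96, 101, 92, 2, 19, 27, 27, 26, 27, 23, 30, 31, 30, 28, 27, 28, 29, 29, 30, 31, 34, 32, 32, 33, 32, 27, 11, 39, 86, 99, 96, 95]
92 [99, 99, 98, 102, 90, 2, 21, 25, 27, 26, 26, 29, 27, 29, 26, 27, 31, 31, 30, 29, 30, 28, 32, 29, 31, 33, 33, 22, 3, 58, 111, 102, 99, 99]
100 [96, 98, 100, 104, 90, 4, 20, 26, 27, 27, 25, 27, 28, 29, 28, 28, 31, 29, 30, 28, 28, 31, 30, 28, 30, 32, 30, 18, 13, 61, 107, 97, 98, 96]
108 [99, 95, 97, 102, 92, 0, 18, 25, 26, 27, 26, 29, 28, 28, 27, 30, 29, 29, 29, 31, 28, 31, 31, 30, 30, 30, 28, 15, 8, 62, 107, 101, 99, 97]
232 [95, 95, 97, 97, 96, 106, 23, 9, 23, 27, 26, 29, 25, 24, 28, 25, 27, 26, 27, 26, 28, 26, 26, 29, 28, 27, 26, 26, 27, 26, 26, 26, 25, 26, 25, 28, 27, 29, 25, 24, 29, 26, 26, 27, 27, 25, 27, 21, 7, 53, 106, 99, 99, 97, 97, 96]
238 [94, 95, 96, 78, 69, 75, 24, 13, 21, 32, 29, 30, 28, 27, 29, 30, 30, 31, 27, 28, 29, 29, 31, 30, 31, 29, 31, 28, 30, 29, 31, 28, 27, 31, 31, 28, 27, 29, 29, 28, 27, 30, 29, 30, 28, 29, 28, 24, 14, 17, 72, 65, 62, 61, 67, 95]
244 [94, 94, 96, 78, 55, 43, 19, 12, 25, 36, 33, 30, 34, 30, 33, 30, 32, 30, 34, 30, 32, 31, 29, 31, 30, 30, 32, 31, 31, 31, 31, 26, 28, 31, 30, 32, 29, 30, 31, 29, 30, 27, 31, 30, 31, 28, 28, 31, 14, 11, 41, 34, 56, 41, 66, 88]
60 [206 276] [[536.1, -193.0], [534.3, -132.8]]
130 [208 273] [[595.3, -192.3], [593.5, -132.4]]
185 [208 270] [[648.0, -193.1], [646.2, -132.7]]
```

The head measures about 18 × 31 mm and sits at (564.0, −162.4) with yaw near 0. Both edges agree with the rack (y centre −162.7). I'll align and descend.

step_arm --commands '[[[0.6, -0.2, 0, 0.054], [1, -0.2, 0, 0], [1, -0.15, 0, 0], [1, -0.1, 0, 0], [0.45, 0, 0, 0], [0, 0, 0, 0], [0, 0, 0, 0]]]'

```text
t: 31.75
tool_pos: [564.9, -163.1, 131.0]
orientation: [-0.002, 3.141, -0.0]
force: [1.2, -0.1, -0.4]
width: 46.8
grasp_force: 0.0
```

```bash
python3 - <<'E'
from h import *
w,C,st=snap("w12");print(st["t"],st["tool_pos"],Ro.from_rotvec(st["orientation"]).as_matrix()[:2].round(4).tolist(),st["width"]);g=w.max(2).astype(int)
p=proj(C,(564,-162.4,90));print(p)
u,v=p.astype(int)
for r in range(v-30,v+32,6): print(r,g[r,u-44:u+46:2].tolist())
E
```

```text
31.75 [ 564.92679384 -163.14343047  131.03119944] [[-1.0, -0.0012, 0.0004], [-0.0012, 1.0, -0.0]] 46.838869285222344
[254.5241591  199.03186794]
169 [149, 150, 150, 148, 151, 151, 150, 93, 97, 97, 98, 97, 97, 98, 99, 99, 98, 98, 97, 97, 101, 70, 65, 69, 66, 99, 97, 97, 97, 97, 96, 98, 96, 97, 95, 97, 95, 93, 134, 151, 149, 149, 148, 150, 151]
175 [144, 145, 146, 145, 144, 146, 149, 92, 97, 98, 97, 99, 97, 97, 96, 98, 99, 93, 7, 8, 6, 7, 12, 7, 10, 8, 8, 39, 101, 97, 97, 100, 99, 98, 97, 96, 95, 92, 146, 151, 151, 151, 151, 152, 152]
181 [143, 143, 144, 143, 145, 143, 148, 103, 101, 99, 100, 98, 98, 98, 99, 98, 103, 19, 6, 8, 12, 10, 7, 3, 12, 11, 6, 0, 109, 97, 96, 97, 98, 96, 96, 96, 97, 92, 151, 144, 144, 145, 145, 143, 144]
187 [149, 149, 149, 150, 148, 150, 153, 102, 97, 97, 97, 97, 96, 98, 98, 98, 104, 3, 22, 21, 24, 25, 26, 24, 25, 24, 26, 14, 87, 99, 99, 99, 98, 97, 97, 95, 97, 97, 154, 150, 147, 147, 146, 148, 149]
193 [142, 141, 143, 142, 143, 142, 145, 110, 95, 96, 97, 97, 98, 99, 99, 97, 103, 2, 23, 20, 22, 24, 22, 24, 24, 26, 23, 13, 89, 99, 98, 97, 99, 99, 99, 97, 95, 97
[... 563 characters left out ...]
 22, 9, 105, 96, 97, 96, 97, 97, 100, 98, 97, 114, 151, 150, 147, 149, 147, 146, 148]
217 [149, 149, 148, 148, 149, 148, 149, 141, 94, 96, 98, 99, 97, 96, 96, 99, 98, 99, 104, 105, 105, 104, 105, 105, 105, 107, 106, 101, 98, 98, 98, 97, 97, 97, 97, 97, 96, 112, 145, 143, 145, 144, 144, 144, 144]
223 [149, 147, 147, 147, 148, 148, 147, 143, 92, 98, 96, 97, 97, 97, 96, 97, 94, 96, 96, 97, 98, 40, 29, 42, 75, 100, 96, 98, 97, 98, 100, 99, 96, 95, 96, 97, 97, 120, 144, 142, 142, 142, 141, 142, 141]
229 [145, 146, 146, 146, 148, 147, 147, 146, 92, 96, 96, 98, 96, 96, 95, 97, 98, 97, 97, 96, 96, 63, 62, 66, 75, 98, 97, 97, 95, 97, 95, 97, 97, 98, 95, 97, 95, 133, 149, 148, 149, 150, 150, 148, 151]
```

The camera confirms the head centre at (254.5, 199), as predicted. I'll descend and grip.

step_arm --commands '[[[0.04, 0.035, 0.7, 0], [0, 0, 1, 0], [0, 0, 1, 0], [0, 0, 1, 0], [0, 0, 1, 0], [0, 0, 0.7, 0], [0, 0, 0.3, 0], [0, 0, 0, 0]]]'

```text
t: 32.8
tool_pos: [563.4, -162.7, 16.7]
orientation: [0.002, -3.141, 0.0]
force: [-0.1, 0.6, 0.4]
width: 47.1
grasp_force: 0.0
```

step_arm --commands '[[[0, 0, 0, 0], [0, 0, 0, 0], [0, 0, 0, 0], [0, 0, 0, 0], [0, 0, 0, 0], [0, 0, 0, 0]]]' --grip -1

```text
t: 33.55
tool_pos: [564.0, -162.8, 17.6]
orientation: [-0.002, 3.141, -0.0]
force: [-0.3, 0.1, 6.5]
width: 17.0
grasp_force: 58.6
```

Gripped (17 mm, 59 N). Lifting straight up.

step_arm --commands '[[[0, 0, -0.3, 0], [0, 0, -0.5, 0], [0, 0, -0.8, 0], [0, 0, -1, 0], [0, 0, -1, 0], [0, 0, -1, 0], [0, 0, -0.8, 0], [0, 0, 0, 0]]]'

```text
t: 34.55
tool_pos: [564.3, -162.8, 126.4]
orientation: [-0.002, 3.139, -0.0]
force: [-0.2, 0.1, -1.3]
width: 17.2
grasp_force: 58.5
```

```bash
python3 - <<'E'
from h import *
w,C,st=snap("w13");s=read_camera("scene");np.save("pics/s13.npy",s);print(st["t"],st["tool_pos"],st["force"],st["width"],st["grasp_force"]);g=w.max(2).astype(int)
for r in range(196,290,6): print(r,g[r,215:295:2].tolist())
E
```

```text
34.55 [ 564.27939113 -162.82212625  126.44676367] [-0.16603568  0.09687995 -1.31911489] 17.217202685681833 58.49277913570404
196 [149, 149, 148, 152, 129, 100, 101, 103, 102, 102, 103, 104, 101, 102, 102, 102, 103, 102, 24, 32, 31, 32, 109, 101, 102, 104, 101, 102, 101, 102, 103, 102, 100, 101, 98, 126, 153, 150, 152, 151]
202 [154, 154, 156, 155, 145, 99, 104, 105, 102, 103, 102, 100, 100, 101, 102, 100, 102, 101, 25, 30, 33, 26, 97, 104, 104, 103, 106, 103, 103, 104, 103, 101, 104, 100, 100, 138, 151, 150, 150, 151]
208 [147, 148, 147, 146, 142, 100, 103, 103, 101, 101, 100, 101, 101, 102, 101, 100, 100, 94, 27, 29, 34, 28, 82, 104, 102, 101, 103, 104, 103, 103, 104, 103, 101, 101, 99, 133, 147, 148, 147, 146]
214 [153, 153, 153, 152, 151, 97, 101, 101, 102, 101, 102, 103, 102, 103, 101, 100, 102, 98, 72, 74, 72, 70, 87, 103, 103, 102, 101, 101, 100, 100, 103, 102, 103, 103, 100, 147, 152, 151, 151, 152]
220 [155, 154, 154, 155, 151, 96, 100, 101, 103, 101, 102, 101, 102, 103, 101, 100, 101, 96, 65, 68, 67, 63, 83, 103, 101, 101, 103, 103, 103, 103, 102, 100, 101, 102, 98, 160, 152
[... 1126 characters left out ...]
 13, 12, 52, 67, 67, 67, 68, 71, 34, 16]
268 [20, 15, 17, 17, 8, 91, 146, 132, 31, 34, 18, 19, 20, 22, 23, 23, 21, 22, 20, 20, 22, 18, 18, 20, 22, 20, 22, 19, 20, 19, 21, 31, 95, 145, 131, 6, 17, 18, 15, 14]
274 [34, 20, 20, 19, 19, 20, 13, 9, 36, 34, 15, 20, 20, 18, 25, 21, 20, 21, 21, 20, 19, 19, 19, 23, 21, 18, 19, 21, 22, 18, 24, 34, 22, 8, 19, 18, 22, 19, 21, 32]
280 [20, 17, 17, 18, 18, 18, 15, 17, 38, 33, 10, 20, 24, 20, 17, 21, 18, 18, 19, 18, 20, 19, 24, 22, 21, 19, 23, 23, 19, 16, 25, 36, 23, 21, 16, 19, 21, 20, 15, 17]
286 [19, 14, 18, 16, 20, 16, 17, 19, 37, 34, 17, 19, 18, 20, 19, 20, 20, 19, 20, 19, 21, 20, 21, 21, 19, 19, 20, 20, 22, 15, 28, 36, 17, 18, 15, 20, 20, 18, 20, 20]
```

Slider held (blade visible below the pads, centred at u≈254). Carrying it over the slot.

step_arm --commands '[[[-0.1, 0.4, 0, -0.054], [-0.2, 0.8, 0, 0], [-0.3, 1, 0, 0], [-0.3, 1, 0, 0], [-0.3, 1, 0, 0], [-0.3, 1, 0, 0], [-0.3, 1, 0, 0], [-0.3, 1, 0, 0]]]'

```text
t: 35.65
tool_pos: [601.9, -16.2, 124.9]
orientation: [-0.046, 3.141, -0.0]
force: [-0.1, -0.6, -1.2]
width: 17.4
grasp_force: 58.5
```

step_arm --commands '[[[-0.3, 1, 0, 0], [-0.3, 1, 0, 0], [-0.3, 1, 0, 0], [-0.3, 1, 0, 0], [-0.3, 1, 0, 0], [-0.3, 1, 0, 0], [-0.3, 1, 0, 0], [-0.2, 0.9, 0, 0]]]'

```text
t: 36.65
tool_pos: [643.2, 143.1, 124.8]
orientation: [0.046, -3.141, 0.0]
force: [-0.3, -0.0, -0.3]
width: 17.5
grasp_force: 58.5
```

step_arm --commands '[[[-0.2, 0.8, 0, 0], [-0.1, 0.8, 0, 0], [0, 0.4, 0, 0], [0, 0, 0, 0], [0, 0, 0, 0]]]'

```text
t: 37.28
tool_pos: [647.7, 181.0, 125.0]
orientation: [0.045, -3.141, 0.001]
force: [-0.1, -1.0, -0.1]
width: 17.4
grasp_force: 58.5
```

```bash
python3 - <<'E'
from h import *
w,C,st=snap("w14");print(st["t"],st["tool_pos"],Ro.from_rotvec(st["orientation"]).as_matrix().round(4).tolist(),st["force"],st["grasp_force"]);g=w.max(2).astype(int)
print(proj(C,(644.7,182.9,82)),proj(C,(644.7,182.9,120)),proj(C,(625,182.9,82)),proj(C,(607,184,44)))
for r in range(150,236,4): print(r,g[r,225:285:1].tolist())
E
```

```text
37.275 [647.70972533 181.0274591  124.95216832] [[-0.9996, -0.0284, -0.0], [-0.0284, 0.9996, -0.0004], [0.0, -0.0004, -1.0]] [-0.10003627 -1.027206   -0.08492173] 58.494316935539246
[256.01039759 195.91900975] [256.23067339 212.95538498] [256.75561637 172.2806946 ] [258.32099858 143.07379086]
150 [142, 140, 140, 142, 141, 141, 140, 140, 140, 140, 141, 140, 141, 142, 141, 141, 142, 141, 141, 141, 140, 142, 142, 137, 119, 116, 129, 184, 218, 214, 216, 221, 223, 221, 219, 197, 120, 103, 110, 124, 141, 138, 137, 138, 138, 137, 138, 138, 138, 138, 138, 138, 138, 138, 139, 138, 139, 138, 138, 138]
154 [151, 150, 150, 152, 150, 152, 151, 152, 151, 151, 152, 151, 152, 151, 152, 153, 150, 152, 151, 151, 153, 151, 152, 144, 134, 131, 141, 183, 210, 206, 208, 214, 217, 215, 213, 193, 131, 119, 120, 128, 152, 148, 148, 149, 149, 148, 149, 149, 148, 149, 148, 149, 149, 147, 148, 149, 148, 148, 148, 148]
158 [155, 155, 155, 154, 154, 154, 153, 155, 155, 154, 154, 155, 154, 155, 154, 154, 154, 154, 154, 154, 154, 154, 154, 151, 143, 139, 147, 186, 211, 207, 209, 214, 216, 214, 213, 198, 155, 125, 1
[... 4900 characters left out ...]
, 28, 32, 29, 31, 31, 34, 34, 28, 10, 10, 11, 7, 11, 11, 5, 8, 9, 13, 10, 12, 9, 13, 11, 11, 16, 12, 12, 15, 10, 11, 10, 13, 13, 12, 5, 12, 12, 11, 12, 11, 11, 26, 32, 32, 30, 29, 30, 32, 31, 29, 31, 30, 31, 32, 32]
230 [37, 42, 40, 40, 38, 40, 39, 41, 42, 42, 42, 26, 16, 17, 7, 14, 12, 15, 12, 15, 15, 11, 15, 14, 15, 14, 10, 11, 14, 16, 13, 16, 12, 11, 14, 10, 16, 12, 14, 14, 12, 12, 17, 15, 15, 12, 17, 25, 27, 33, 42, 39, 41, 41, 41, 42, 38, 41, 39, 32]
234 [86, 80, 79, 79, 80, 80, 80, 81, 76, 55, 12, 13, 9, 14, 10, 12, 12, 11, 17, 11, 12, 13, 11, 15, 18, 8, 11, 9, 11, 13, 15, 15, 12, 11, 9, 15, 12, 12, 18, 14, 15, 12, 12, 13, 14, 16, 11, 16, 13, 38, 73, 83, 81, 80, 79, 79, 79, 81, 82, 73]
```

```bash
python3 - <<'E'
from h import *
w,C,S=load("w14");g=w.max(2).astype(int)
print(g[188:228,254].tolist())
for z in (117,119): print(z,toz(C,(254.3,192.3),z).round(1))
for z in (123,125): print(z,toz(C,(254.3,203),z).round(1),toz(C,(254.3,212.5),z).round(1))
print(g[160:174,256].tolist(), [np.round(tube_hit(C,(256.5,v),np.array([644.7,184,44.]),AX,35),1) for v in (167.5,168.5)])
print([toz(C,(u,182),80).round(1)[1] for u in (248,252.5,260.5,264.7)])
E
```

```text
[16, 15, 16, 23, 35, 36, 39, 39, 37, 38, 40, 39, 37, 38, 37, 40, 38, 38, 39, 38, 39, 38, 39, 37, 38, 33, 86, 79, 77, 77, 80, 79, 77, 76, 79, 86, 23, 9, 16, 13]
117 [630.8 181.2 117. ]
119 [630.2 181.2 119. ]
123 [636.4 181.3 123. ] [643.2 181.5 123. ]
125 [635.7 181.3 125. ] [642.5 181.5 125. ]
[203, 207, 180, 74, 146, 207, 204, 222, 0, 22, 29, 32, 29, 31] [array([-37.5,  -0.7]), array([-36.1,  -0.7])]
[np.float64(176.1), np.float64(179.7), np.float64(186.2), np.float64(189.6)]
```

Blade at (≈648, 181.4), slot centre at (644.7, 182.9). I'll correct and lower to just above the mouth.

step_arm --commands '[[[0.165, 0.08, 0, 0], [0, 0, 0.4, 0], [0, 0, 0.6, 0], [0, 0, 0.4, 0], [0, 0, 0.1, 0], [0, 0, 0, 0]]]'

```text
t: 38.08
tool_pos: [644.4, 183.3, 94.7]
orientation: [0.046, -3.141, 0.0]
force: [0.5, 0.4, -0.7]
width: 16.7
grasp_force: 58.5
```

```bash
python3 - <<'E'
from h import *
w,C,st=snap("w15");print(st["t"],st["tool_pos"],st["force"]);g=w.max(2).astype(int)
for r in (130,140,146,152,158,164,170,176,182,188,194,200,206,212,218): print(r,g[r,232:280:1].tolist())
print(proj(C,(644.7,182.9,82)))
E
```

```text
38.075 [644.36946355 183.32247769  94.73887397] [ 0.50773287  0.37355435 -0.6686688 ]
130 [36, 35, 37, 35, 35, 34, 34, 36, 37, 33, 36, 34, 35, 32, 35, 35, 33, 36, 36, 32, 33, 34, 35, 36, 35, 37, 37, 36, 34, 35, 35, 36, 34, 34, 37, 37, 36, 36, 35, 33, 34, 37, 35, 35, 35, 35, 36, 36]
140 [36, 33, 35, 34, 34, 37, 36, 33, 36, 35, 32, 35, 35, 35, 33, 34, 35, 35, 33, 36, 37, 35, 34, 33, 34, 33, 34, 36, 34, 34, 33, 33, 33, 36, 35, 35, 34, 35, 35, 35, 36, 37, 35, 35, 36, 36, 35, 39]
146 [36, 36, 36, 37, 38, 36, 36, 37, 35, 35, 35, 35, 37, 36, 38, 35, 33, 34, 34, 36, 34, 34, 34, 34, 35, 34, 37, 36, 38, 36, 35, 36, 36, 35, 36, 35, 37, 35, 36, 36, 35, 35, 34, 35, 33, 34, 34, 35]
152 [106, 106, 106, 105, 106, 105, 105, 106, 105, 107, 106, 106, 108, 96, 40, 26, 32, 34, 29, 33, 32, 31, 32, 31, 31, 36, 31, 33, 29, 53, 93, 108, 107, 106, 106, 106, 105, 106, 104, 106, 106, 106, 105, 105, 106, 105, 107, 105]
158 [132, 132, 131, 132, 133, 132, 132, 133, 133, 132, 133, 132, 131, 123, 118, 114, 110, 98, 98, 97, 98, 99, 98, 100, 99, 99, 101, 105, 106, 106, 120, 138, 136, 135, 134, 133, 135, 135, 134, 134,
[... 1748 characters left out ...]
1, 211, 212, 212, 212, 213, 209, 186, 171, 174, 171, 141, 86, 67, 32, 39, 39, 40, 41, 37, 30, 78, 149, 166, 158, 172, 209, 216, 215, 214, 213, 214, 213, 214, 213, 215, 214, 213, 214, 214, 215, 213, 213]
212 [202, 203, 202, 204, 203, 203, 203, 203, 203, 204, 203, 201, 184, 173, 176, 175, 147, 89, 70, 34, 37, 39, 40, 38, 37, 32, 58, 128, 173, 163, 172, 200, 207, 206, 205, 204, 205, 204, 206, 205, 205, 205, 205, 205, 205, 204, 205, 204]
218 [196, 196, 195, 196, 196, 196, 195, 195, 196, 197, 197, 196, 183, 177, 179, 178, 148, 87, 76, 82, 82, 81, 82, 81, 80, 77, 92, 139, 170, 161, 169, 194, 200, 198, 197, 196, 197, 197, 198, 197, 198, 199, 196, 197, 197, 199, 198, 197]
[252.8307861  213.26540768]
```

Blade centred on the slot to within about 0.4 mm. Inserting slowly.

step_arm --commands '[[[0, -0.015, 0.2, 0], [0, 0, 0.2, 0], [0, 0, 0.2, 0], [0, 0, 0.2, 0], [0, 0, 0, 0]]]'

```text
t: 38.75
tool_pos: [644.1, 183.0, 78.5]
orientation: [0.046, -3.141, 0.0]
force: [0.0, -0.0, -0.8]
width: 17.4
grasp_force: 58.5
```

step_arm --commands '[[[0, 0, 0.2, 0], [0, 0, 0.2, 0], [0, 0, 0.2, 0], [0, 0, 0.2, 0], [0, 0, 0, 0]]]'

```text
t: 39.38
tool_pos: [644.1, 183.0, 62.5]
orientation: [0.046, -3.141, 0.0]
force: [0.2, -0.3, -0.3]
width: 17.3
grasp_force: 58.5
```

step_arm --commands '[[[0, 0, 0.2, 0], [0, 0, 0.2, 0], [0, 0, 0.15, 0], [0, 0, 0.1, 0], [0, 0, 0, 0]]]'

```text
t: 40.0
tool_pos: [644.3, 183.1, 49.8]
orientation: [0.046, -3.141, 0.0]
force: [-1.2, -0.4, 2.3]
width: 17.6
grasp_force: 59.0
```

step_arm --commands '[[[0, 0, 0.1, 0], [0, 0, 0.1, 0], [0, 0, 0, 0]]]'

```text
t: 40.38
tool_pos: [644.2, 183.1, 45.7]
orientation: [0.046, -3.141, 0.0]
force: [-2.0, 0.2, 2.4]
width: 17.1
grasp_force: 59.0
```

step_arm --commands '[[[0, 0, 0.06, 0], [0, 0, 0.06, 0], [0, 0, 0, 0]]]'

```text
t: 40.75
tool_pos: [644.9, 183.1, 44.0]
orientation: [-0.046, 3.14, 0.0]
force: [-1.8, 0.0, 8.3]
width: 17.2
grasp_force: 62.0
```

step_arm --commands '[[[0, 0, 0.06, 0], [0, 0, 0, 0]]]'

```text
t: 41.0
tool_pos: [645.9, 183.2, 43.8]
orientation: [-0.045, 3.138, 0.001]
force: [-0.4, -0.4, 17.0]
width: 17.4
grasp_force: 67.4
```

step_arm --commands '[[[0, 0, 0.05, 0], [0, 0, 0, 0]]]'

```text
t: 41.25
tool_pos: [646.8, 183.2, 43.8]
orientation: [-0.045, 3.136, 0.002]
force: [-1.6, -2.0, 26.1]
width: 17.1
grasp_force: 72.1
```

```bash
python3 - <<'E'
from h import *
w,C,st=snap("w16");print(st["t"],st["tool_pos"],st["force"]);g=w.max(2).astype(int)
for u in (205,215,290,300): print(u,g[180:384:3,u].tolist())
E
```

```text
41.25 [646.81744687 183.22823036  43.75376329] [-1.57581007 -2.04620091 26.06504032]
205 [158, 168, 175, 175, 177, 185, 188, 190, 191, 195, 197, 200, 206, 212, 220, 222, 221, 219, 219, 218, 217, 214, 213, 210, 210, 220, 197, 41, 14, 24, 28, 31, 25, 25, 27, 23, 24, 24, 22, 22, 24, 26, 27, 25, 23, 42, 39, 25, 26, 25, 27, 25, 24, 26, 25, 25, 25, 24, 27, 26, 21, 24, 22, 22, 25, 24, 24, 22]
215 [159, 168, 174, 175, 178, 184, 188, 190, 192, 195, 199, 201, 208, 214, 221, 223, 222, 220, 219, 219, 90, 25, 26, 47, 25, 24, 26, 22, 25, 25, 23, 46, 24, 25, 25, 27, 23, 26, 25, 26, 26, 25, 26, 25, 26, 26, 25, 23, 25, 25, 25, 27, 24, 25, 25, 26, 23, 27, 25, 26, 20, 21, 21, 26, 24, 24, 24, 26]
290 [166, 169, 169, 174, 183, 185, 189, 190, 190, 193, 195, 202, 209, 215, 220, 222, 222, 222, 222, 223, 0, 26, 26, 46, 22, 15, 47, 82, 96, 24, 24, 26, 26, 24, 26, 24, 24, 23, 26, 24, 24, 25, 24, 25, 24, 28, 26, 25, 27, 25, 26, 30, 28, 23, 24, 26, 28, 23, 27, 26, 22, 22, 24, 24, 23, 22, 21, 21]
300 [167, 169, 169, 175, 183, 184, 188, 191, 192, 193, 196, 203, 209, 215, 220, 222, 221, 221, 221, 221, 220, 224, 239, 131, 2, 18, 25, 27, 29, 26, 24, 48, 36, 25, 26, 26, 25, 26, 22, 25, 23, 26, 25, 25, 26, 26, 27, 26, 25, 24, 25, 26, 25, 25, 26, 24, 25, 26, 23, 24, 24, 23, 22, 24, 21, 24, 21, 25]
```

It has stopped hard at z = 43.8, so the shoulder is seated. I'll relax the press, then open.

step_arm --commands '[[[0, 0, -0.05, 0], [0, 0, -0.05, 0], [0, 0, 0, 0]]]'

```text
t: 41.68
tool_pos: [645.1, 183.1, 43.9]
orientation: [-0.046, 3.14, 0.001]
force: [-0.1, -0.6, 8.3]
width: 17.5
grasp_force: 63.9
```

step_arm --commands '[[[0, 0, 0, 0], [0, 0, 0, 0], [0, 0, 0, 0], [0, 0, 0, 0]]]' --grip -0.25

```text
t: 42.18
tool_pos: [644.2, 183.0, 43.1]
orientation: [0.046, -3.141, 0.0]
force: [-0.0, -0.5, 0.8]
width: 32.1
grasp_force: 0.1
```

step_arm --commands '[[[0, 0, -0.2, 0], [0, 0, -0.5, 0], [0, 0, -1, 0], [0, 0, -1, 0], [0, 0, -1, 0], [0, 0, -1, 0], [0, 0, -1, 0], [0, 0, -1, 0]]]'

```text
t: 43.18
tool_pos: [644.3, 183.1, 178.7]
orientation: [-0.046, 3.141, 0.0]
force: [0.1, -0.2, -0.3]
width: 32.5
grasp_force: 0.0
```

step_arm --commands '[[[-0.8, 0, 0, 0], [-1, 0, 0, 0], [-1, 0, 0, 0], [-0.8, 0, 0, 0], [-0.2, 0, 0, 0], [0, 0, 0, 0], [0, 0, 0, 0]]]'

```text
t: 44.05
tool_pos: [719.8, 185.4, 177.5]
orientation: [0.046, -3.141, -0.0]
force: [-0.0, -0.7, -0.8]
width: 32.0
grasp_force: 0.0
```

```bash
python3 - <<'E'
from h import *
w,C,st=snap("w17");print(st["t"],st["tool_pos"],st["force"]);g=w.max(2).astype(int)
cx,cy=proj(C,(645,184,44)).astype(int)
for u in (cx-40,cx-25,cx+25,cx+40):
    col=g[cy-70:cy+56,u];d=np.array(edge(col,65))+cy-70;print(u,d.round(1),*axis_from_edges(C,u,d))
hx,hy=proj(C,(645,183,116)).astype(int);print(hx,hy,proj(C,(645,183,100)))
m=np.zeros(g.shape,np.uint8);m[hy-45:hy+45,hx-30:hx+30]=g[hy-45:hy+45,hx-30:hx+30]<60
n,l,s,ce=cv2.connectedComponentsWithStats(m);k=1+np.argmax(s[1:,4]);print(s[k],ce[k].round(1))
x,y,a,b,_=s[k];print([toz(C,p,116).round(1).tolist() for p in ((x,y),(x+a,y+b))])
for r in range(hy-36,hy+40,4): print(r,g[r,hx-22:hx+24:2].tolist())
s1=read_camera("scene");Cs=cam("scene");np.save("pics/s17.npy",s1)
for z in (84,100,116): print(z,proj(Cs,(645,183,z)).round(1))
p=proj(Cs,(645,183,100)).astype(int);print(s1.max(2)[p[1]-14:p[1]+16:2,p[0]-12:p[0]+13].tolist())
E
```

```text
44.05 [719.78822694 185.42392648 177.54064753] [-0.01944763 -0.69392852 -0.76027337]
214 [ 63.4 140.4] [645.1 184.1  44. ] [645.1 184.1  43.1]
229 [ 63.4 140.4] [645.1 184.1  44. ] [645.1 184.1  43.1]
279 [ 63.5 140.4] [645.2 184.1  44. ] [645.2 184.1  42.9]
294 [ 63.5 140.4] [645.2 184.1  44. ] [645.2 184.1  43. ]
253 103 [253.39267273 103.35068113]
[244  85  22  40 837] [254.6 104.3]
[[631.3, 175.3, 116.0], [661.6, 193.9, 116.0]]
67 [116, 115, 115, 113, 113, 114, 115, 116, 106, 110, 190, 190, 195, 171, 87, 112, 120, 119, 120, 120, 119, 119, 120]
71 [126, 125, 127, 126, 126, 125, 126, 126, 115, 122, 170, 171, 174, 159, 96, 121, 127, 127, 127, 127, 128, 126, 127]
75 [135, 136, 136, 135, 136, 135, 136, 137, 118, 127, 169, 170, 176, 159, 106, 123, 139, 138, 138, 138, 137, 139, 138]
79 [138, 139, 139, 139, 138, 139, 139, 140, 125, 124, 145, 144, 146, 142, 111, 127, 138, 138, 136, 137, 139, 138, 137]
83 [143, 141, 143, 142, 143, 143, 143, 143, 129, 122, 128, 67, 69, 100, 123, 133, 143, 142, 142, 142, 141, 142, 141]
87 [151, 152, 153, 152, 152, 154, 142, 11, 22, 17, 21, 24, 24, 26, 27, 27
[... 2652 characters left out ...]
69, 42, 37, 38, 39, 40, 41, 41, 41, 40, 45, 89, 142, 158, 155, 150, 147, 144], [45, 54, 84, 120, 144, 154, 152, 152, 151, 143, 131, 109, 90, 68, 49, 38, 38, 63, 112, 139, 149, 149, 146, 145, 140], [74, 114, 136, 147, 152, 156, 160, 162, 164, 166, 168, 170, 170, 165, 153, 128, 91, 58, 62, 104, 135, 144, 144, 140, 133], [124, 142, 149, 153, 157, 160, 162, 164, 165, 166, 166, 165, 165, 165, 165, 165, 157, 133, 106, 109, 124, 129, 133, 132, 127], [145, 150, 155, 159, 161, 163, 165, 165, 165, 166, 166, 164, 163, 162, 162, 159, 153, 151, 146, 140, 141, 139, 127, 122, 117], [151, 155, 161, 164, 165, 167, 167, 167, 166, 165, 163, 163, 162, 160, 157, 152, 148, 146, 142, 139, 134, 123, 119, 112, 104]]
```

```bash
python3 - <<'E'
from h import *
w,C,S=load("w17");g=w.max(2).astype(int);c=np.array([645.1,184,44.])
print(g[76:87,252].tolist(),g[121:134,252].tolist())
def ang(C,u,v):return [np.round(tube_hit(C,(u,v),c,AX,r)[0],1) for r in(35,38)]
for v in (79.5,80.5,81.5,128,129,130): print(v,ang(C,252,v))
w2,C2,st=snap("w18");d=np.abs(w2.astype(int)-w.astype(int))[:180].max();print("motion",d,st["t"],st["joint_velocities"].round(3))
E
```

```text
[168, 168, 173, 144, 83, 115, 78, 49, 60, 22, 10] [32, 24, 9, 41, 81, 75, 76, 71, 152, 170, 164, 163, 164]
79.5 [np.float64(-37.1), np.float64(-33.2)]
80.5 [np.float64(-35.2), np.float64(-31.6)]
81.5 [np.float64(-33.4), np.float64(-30.1)]
128 [np.float64(41.0), np.float64(36.6)]
129 [np.float64(43.3), np.float64(38.5)]
130 [np.float64(45.7), np.float64(40.5)]
motion 75 44.15 [ 0.001  0.001  0.001 -0.002  0.     0.001 -0.   ]
```

```bash
python3 - <<'E'
from h import *
for n in ("w17","w18"):
    w,C,S=load(n);g=w.max(2).astype(int);print([axis_from_edges(C,u,np.array(edge(g[32:158,u],65))+32)[0][0] for u in (214,229,279,294)])
print(ctrl.sign_off())
E
```

```text
[np.float64(645.1), np.float64(645.1), np.float64(645.2), np.float64(645.2)]
[np.float64(645.0), np.float64(645.0), np.float64(645.2), np.float64(645.2)]
the job is handed in; nothing more can be done
None
```

I handed the job in at about 44 s: the tube lies still with its slot about 2° off straight up, and the wide-head slider is released with its shoulder on the tube; early pushes in which the fingers rode onto the tube reached 96 N at the wrist (limit 120 N), and I did not re-check the other objects at the end.

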